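Charge a grinding jar with balls and close it

ROBOT

A 6-joint arm with a two-finger parallel gripper is mounted at the origin on the work surface. World frame = base frame: x ahead of the robot, y to its left, z up, the work surface at z = 0. Lengths are in m, angles in rad, forces in N, time in s.
With the tool pointing down it reaches from about 0.325 to 0.75 m from the base axis. Payload 7.6 kg.
Tool frame: the origin (TCP) lies at the very end of the fingers, on their centre line; the grasp point (between the pads) lies 19 mm behind it; z points along the fingers, x is the direction in which the jaws open and shut, and the axes are right-handed (so a half turn about z gives the same grasp; the last joint's range is limited). The gripper opens to 85 mm and grips with 20 to 120 N. Pads are 22 mm wide; open, the fingers measure 114 mm over their backs; the gripper's body (76 mm by 85 mm) begins 54 mm behind the grasp point. The pads swing forward as they close: fully open they stand 13 mm farther back than shut.
Start: joints at [-1.186, 0.052, 1.401, -0, 1.689, -0.07], TCP at [0.231, -0.472, 0.231] pointing down, gripper open.
Joint ranges: [-2.9, 2.9], [-0.91, 2.17], [0.12, 2.37], [-1.06, 4.2], [0.26, 2.73], [-2.93, 2.93]. Speed limits (rad/s): [2.57, 2.57, 3.01, 3.14, 3.14, 3.14].

INTERFACE

Orientations are given as a 3x3 rotation matrix whose columns are the frame's x, y, z axes.
In Python, from plant import get_obs, grab_frame, manip gives the robot as it stands.
- The arm moves only by the tool carry_out, never from a script. Its argument "steps" is a list of rows, each an object of numbers: "x", "y", "z": the shift along the tool's x, y, z in mm; "wx", "wy", "wz": the turn, a rotation vector about the tool's x, y, z in degrees. In form: [{"x": .., "y": .., "z": .., "wx": .., "wy": .., "wz": ..}, ...]. A call has 1 to 12 rows; each row is the pose to reach, as a shift and turn from the pose commanded when the call began, along the tool's axes at that moment; what a row does not reach only later rows make up. A row lasts 1/10 s, in which the tool goes at most 50 mm and 8.59 degrees, less where a joint would pass 70% of its speed; a pose out of reach is approached as far as the arm can. A call with a gripper value outside its range is refused whole. "jaw" is the opening, from 0 (shut) to 1 (fully open), set as the call begins (left out, the last holds). The fingers move at their own pace and stop on an object; "force" is the grip in N (left out, the last holds). Time passes only in rows, so rows that repeat a pose let the fingers close. It gives the time, the measured TCP pose, the force and the opening at its end, in the units of the state.
- get_obs(): the state, without advancing time (a new reading comes with each control period).
- grab_frame(name): name is "scene" or "top"; returns a dict with "image" (480x640x3 uint8, red, green, blue), "fx", "fy", "cx", "cy" (pixels), "origin" and "orientation" of the camera in the world. Camera axes: x right, y down, z forward; pixel columns grow to the right and rows downward; lengths in m; the calibration is good to about 2 mm. A picture is of the moment at which its call begins. There is no depth.
- manip.hand_in(): hands the job in, once; it reports no verdict.
The state is a dict: "time_s": time; "q": joint angles; "qvel": joint speeds; "effort": joint torques, N m; "tcp_pos": TCP position; "tcp_rot": TCP orientation; "force": force on the tool from outside, world axes, zero at the start; "moment": the same for the moment, N m; "opening": opening from 0.0 (shut) to 1.0 (fully open).
Only numpy, scipy, OpenCV 4.12 (cv2) and the standard library are available. Lean on these libraries where they do the work, as an engineer would, in place of code of your own. Each camera call takes 0.05 s, during which the arm holds its last target.

TASK

Charge the grinding jar: bring the scoop of steel balls to it, lower the scoop's lip close over the jar's mouth (within about 2 cm) before you tip, and pour in all six balls without letting any fall on the bench. Then stand the empty scoop upright on the bench, and put the jar's own lid, the wider of the two, on the jar so that it sits flat and fully home. Leave the other things on the bench where they are.

Things in the scene. Friction and masses are not known exactly. Their poses are not given: they have to be found in the camera images.
- jar_mouth (a point): centre of the open mouth of the steel grinding jar, at its rim, 78 mm above the bench. Jar: round pot, outside 70 mm across, bore 52 mm, inner floor 54 mm below the rim, fixed on a grey base plate 130 x 90 x 18 mm whose place and direction vary. x axis: along the base plate from the jar towards the clamp column (the plate's centre is 22 mm along it); z up
- clamp_column (a point): top of the dark upright clamp column (14 mm across, with a black head 22 mm across) fixed on the same base plate, 67 mm from the jar's axis along the stand's x axis; its top is 118 mm above the bench, 40 mm above the jar's rim. An obstacle
- scoop_grip (a point): centre of the scoop's black bar handle, 30 mm above the scoop's underside. Bar 66 mm long, 14 wide, 12 high, along scoop x. Loose aluminium scoop, 0.16 kg, 160 mm long, 40 wide, 36 high, open on top. x axis: from handle to pouring lip; z up when upright. Along x from this point: rear wall at +36 to +40 mm, level 5 mm thick floor to +95 mm, then spout to the lip at +130 mm
- scoop_lip (a point): middle of the spout floor's upper edge at the pouring lip, 6.4 mm below the grip point's height, 23.6 mm above the underside; axes as scoop_grip. Spout floor 3 mm thick, rises at 28 degrees; lip 40 mm wide outside, 34 inside, side walls 12 mm above it. Tipped lip-down beyond 28 degrees the balls roll out; 45 to 50 degrees empties it
- lid_knob (a point): centre of the knob on the jar's steel lid, the wider of two lids: disc 70 mm across, 8 thick, with a round knob on top, 20 mm across, 28 tall, and a bevelled plug below, 46 mm across, 6 deep, that drops into the jar's bore. This point is 14 mm above the disc's top and 28 mm above the plug's underside, on which the lid stands; 22 mm above the jar's rim when seated. 0.25 kg, loose
- small_lid_knob (a point): centre of the knob of another, smaller steel lid (disc 48 mm across, same knob, 42 mm tall overall), for some other jar: a bystander
- reagent_mid (a point): middle of an amber reagent bottle, 60 mm across, 130 mm tall: a bystander
- beaker_mid (a point): middle of a glass beaker, 66 mm across, 85 mm tall: a bystander
- mortar_mid (a point): middle of a white mortar bowl, 84 mm across, 45 mm tall: a bystander
- flask_mid (a point): middle of a conical glass flask, 80 mm across, 124 mm tall: a bystander
- spatula_mid (a point): a point on a lab spatula 160 mm long that lies along its x axis, about its middle: a bystander
- ball0_center (a point): centre of one of the six loose polished (slippery) steel grinding balls, 15 mm across, 14 g, which start in the scoop's trough in one layer
- ball1_center (a point): centre of one of the six loose polished (slippery) steel grinding balls, 15 mm across, 14 g, which start in the scoop's trough in one layer
- ball2_center (a point): centre of one of the six loose polished (slippery) steel grinding balls, 15 mm across, 14 g, which start in the scoop's trough in one layer
- ball3_center (a point): centre of one of the six loose polished (slippery) steel grinding balls, 15 mm across, 14 g, which start in the scoop's trough in one layer
- ball4_center (a point): centre of one of the six loose polished (slippery) steel grinding balls, 15 mm across, 14 g, which start in the scoop's trough in one layer
- ball5_center (a point): centre of one of the six loose polished (slippery) steel grinding balls, 15 mm across, 14 g, which start in the scoop's trough in one layer
Things that resemble listed ones, but are neither listed nor needed, are in the scene too. What is shaped like the part that bears lid_knob but orange is not meant.

How it is judged:
By the outcome, as a careful person would: the job done as asked, in the order asked, and still so for the second after the job is handed in, with the robot touching nothing.
It also fails if it takes over 72 s, if anything falls off the work surface, if the arm or the gripper's body presses on something with over 40 N, if the wrist force passes 120 N, or if a joint passes its speed limit or range.

## Working session

There is one attempt and no reset: what is moved stays moved. The work goes in short steps, Python scripts to look and compute and a tool call to move; the robot and the scene stay as the last step left them, time stands still between calls to the robot, and variables do not carry over. Pictures are saved under pics/ and viewed, and the job is handed in when it is done.

Besides the shell and the picture viewer there is one more tool, called after ">>>" as name(argument=value, ...) on one line, values as JSON. carry_out: Moves the arm, as the interface text tells. Its arguments: {"type":"object","properties":{"steps":{"type":"array","items":{"type":"object","properties":{"x":{"type":"number"},"y":{"type":"number"},"z":{"type":"number"},"wx":{"type":"number"},"wy":{"type":"number"},"wz":{"type":"number"}}}},"jaw":{"type":"number"},"force":{"type":"number"}},"required":["steps"]}

```bash
ls; mkdir -p pics
python3 - <<'E'
from plant import get_obs, grab_frame, manip
import cv2
o=get_obs();print(o['time_s'],o['tcp_pos'],o['tcp_rot'],o['opening'])
for n in("scene","top"):
    f=grab_frame(n);cv2.imwrite(f'pics/{n}0.png',f['image'][:,:,::-1]);print({k:v for k,v in f.items() if k!='image'})
E
```

```text
pics
0.0 [ 0.23051188 -0.47135332  0.23047207] [[ 4.39213445e-01 -8.98382551e-01 -5.84635065e-04]
 [-8.98381374e-01 -4.39213819e-01  1.45885381e-03]
 [-1.56738860e-03 -1.15522953e-04 -9.99998765e-01]] 0.9993892476527629
{'fx': 461.56100576688937, 'fy': 461.56100576688937, 'cx': 320.280104171477, 'cy': 235.20080997033503, 'origin': array([ 1.09109112, -0.75731404,  0.7546509 ]), 'orientation': array([[ 0.81100474,  0.34494282, -0.47253124],
       [ 0.58495981, -0.46477025,  0.66468837],
       [ 0.00966102, -0.8154772 , -0.57870856]])}
{'fx': 542.8774719470198, 'fy': 542.8774719470198, 'cx': 319.7051791057273, 'cy': 244.82859289741532, 'origin': array([0.35462189, 0.02042461, 1.17678192]), 'orientation': array([[-0.01173026, -0.98489428,  0.17275898],
       [-0.999915  ,  0.01057019, -0.00763341],
       [ 0.00569201, -0.17283384, -0.98493455]])}
```

View pics/scene0.png

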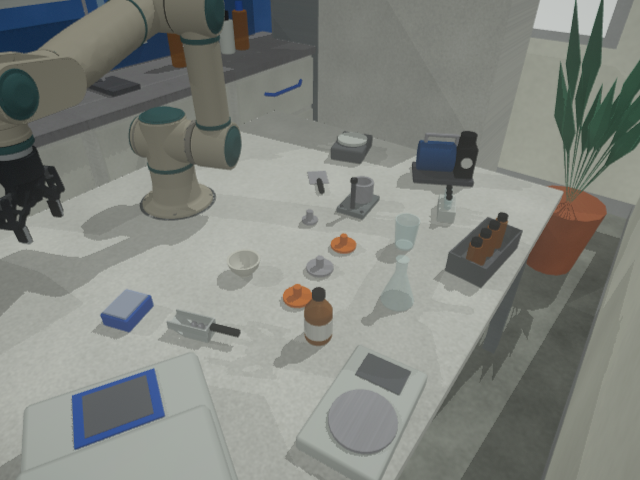

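View pics/top0.png

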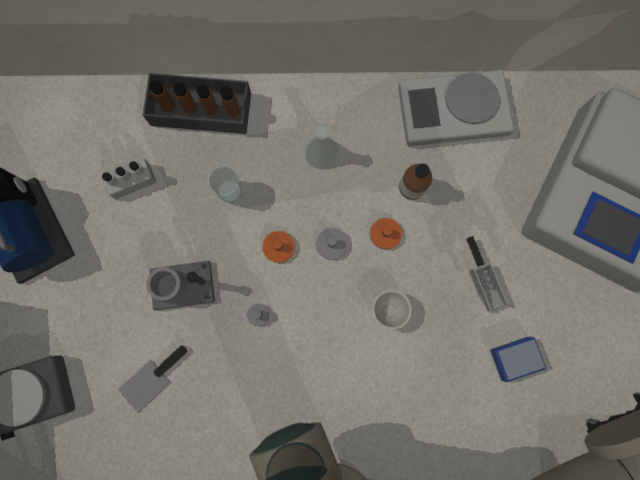

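The scoop candidates in the top view are the trough at (485,280) and a flat scraper at (155,375). The lid candidates are grey at (333,242), orange at (280,247) and (386,233), and small grey at (260,315). By the description I choose the trough at (485,280) and the grey wide lid at (333,242). The jar is at (165,283) with its column at (197,278). I'll check these in a close crop.

Run:
```python
import cv2,numpy as np
t=cv2.imread('pics/top0.png')
a=t[225:325,430:530];b=t[205:335,240:410];c=t[250:320,140:240]
r=lambda im,w,h:cv2.resize(im,(w,h),interpolation=cv2.INTER_CUBIC)
cv2.imwrite('pics/crop_a.png',r(a,600,600));cv2.imwrite('pics/crop_b.png',r(b,765,585));cv2.imwrite('pics/crop_c.png',r(c,800,560))
```

```text
(no output)
```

View pics/crop_a.png

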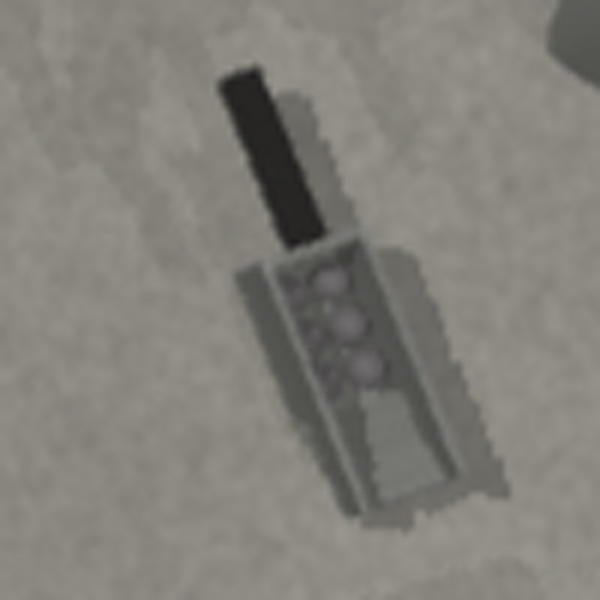

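View pics/crop_b.png

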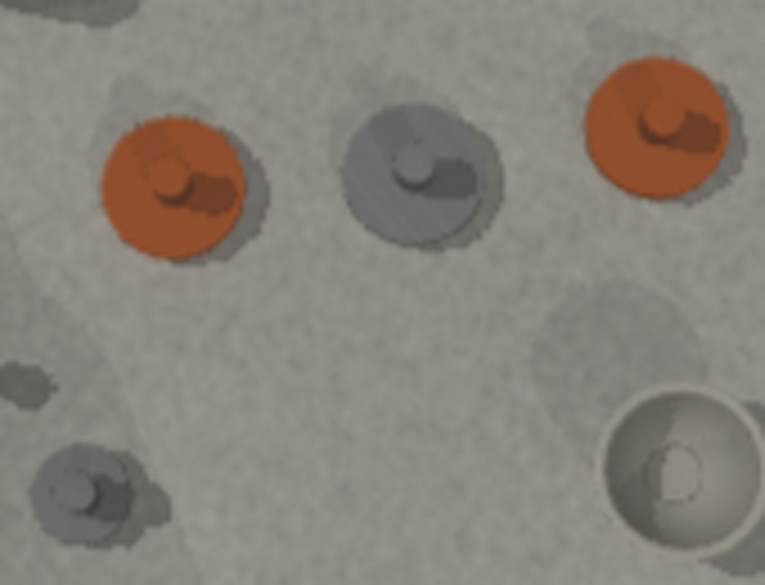

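View pics/crop_c.png

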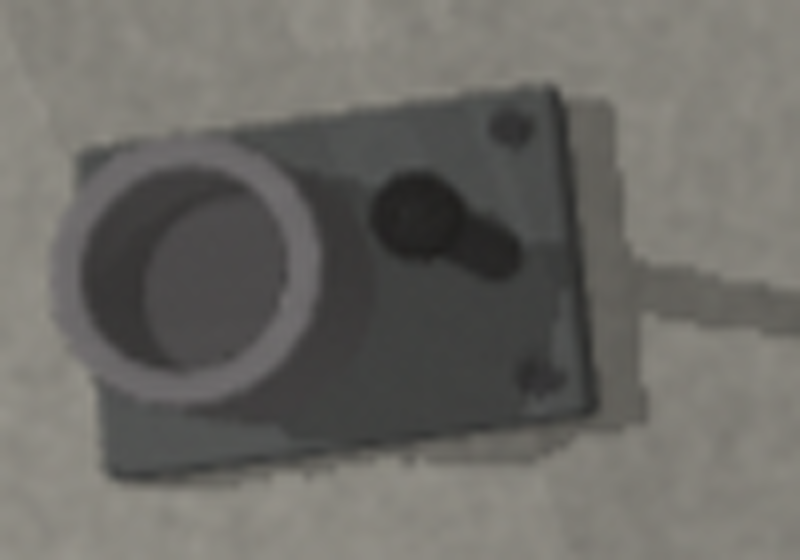

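The crops confirm it: the trough holds balls with a black bar handle at about (474,251), the wide grey lid is at (332,243), and the jar rim is at about (163.5,283). The jar's column head is at about (192,277). Now measuring.

```bash
cat > h.py <<'E'
import cv2,numpy as np
from plant import get_obs, grab_frame, manip
def ray(f,u,v):
    d=np.array([(u-f['cx'])/f['fx'],(v-f['cy'])/f['fy'],1.]);return f['orientation']@d
def onz(f,u,v,z):
    d=ray(f,u,v);o=f['origin'];return o+d*(z-o[2])/d[2]
def proj(f,p):
    c=f['orientation'].T@(np.asarray(p)-f['origin']);return np.array([f['cx']+f['fx']*c[0]/c[2],f['cy']+f['fy']*c[1]/c[2]])
E
python3 - <<'E'
from h import *
np.set_printoptions(precision=4,suppress=True)
f=grab_frame('top');im=f['image'];g=im.mean(2)
s=grab_frame('scene');sg=s['image'].mean(2)
# handle
def comps(m,x0,y0,x1,y1):
    mm=np.zeros(m.shape,np.uint8);mm[y0:y1,x0:x1]=m[y0:y1,x0:x1]
    n,l,st,c=cv2.connectedComponentsWithStats(mm);i=1+st[1:,4].argmax();return (l==i).astype(np.uint8),st[i],c[i]
m,st,c=comps(g<60,460,225,495,275)
cn=max(cv2.findContours(m,0,1)[0],key=cv2.contourArea)
r=cv2.minAreaRect(cn);print('handle',st,c,r)
b=cv2.boxPoints(r);P=np.array([onz(f,*p,.036) for p in b]);print(P)
print('grip by center',onz(f,*r[0],.034))
m,st,c2=comps(sg<50,200,315,250,345);cn=max(cv2.findContours(m,0,1)[0],key=cv2.contourArea);r2=cv2.minAreaRect(cn);print('scene handle',st,c2,r2,cv2.boxPoints(r2).tolist());print(onz(s,*r2[0],.031))
# edges of the scoop (manual from crop)
for n,u,v,z in [('hend L',218,80,.036),('hend R',262,66,.036),('hfront L',288,250,.036),('hfront R',327,235,.036),('rearwall R',362,238,.036),('rearwall L',268,265,.036),('lip R',440,487,.0236),('lip L',375,503,.0236),('sidetip R',462,475,.0356)]:
    print(n,onz(f,430+u/6-.4,225+v/6-.4,z))
print(np.round(im[250:254,470:480].mean(2)))
E
```

```text
handle [467 237  17  29 204] [475.1422 251.049 ] ((475.16717529296875, 251.04881286621094), (29.91605567932129, 6.799102783203125), 67.61986541748047)
[[ 0.5651 -0.3025  0.036 ]
 [ 0.5706 -0.3163  0.036 ]
 [ 0.5105 -0.337   0.036 ]
 [ 0.5051 -0.3232  0.036 ]]
grip by center [ 0.538  -0.3204  0.034 ]Traceback (most recent call last):
  File "<stdin>", line 14, in <module>
  File "<stdin>", line 8, in comps
ValueError: attempt to get argmax of an empty sequence
```

Run:
```python
from h import *
np.set_printoptions(precision=4,suppress=True)
f=grab_frame('top')
for n,u,v,z,k,o in [('jarrim c',(55+322)/2,(135+408)/2,.078,8,(140,250)),('rim left',55,275,.078,8,(140,250)),('rim right',322,262,.078,8,(140,250)),('rim top',186,135,.078,8,(140,250)),('rim bot',196,408,.078,8,(140,250)),('bore l',82,275,.078,8,(140,250)),('bore r',288,270,.078,8,(140,250)),('bore t',190,166,.078,8,(140,250)),('bore b',190,374,.078,8,(140,250)),
 ('colhead',417,215,.118,8,(140,250)),
 ('pl tr',555,86,.018,8,(140,250)),('pl br',597,408,.018,8,(140,250)),('pl bl',115,475,.018,8,(140,250)),('pl tl',78,152,.018,8,(140,250)),
 ('lid knobtop',414,165,.042,4.5,(240,205)),('lid disc c',413,174,.014,4.5,(240,205)),('lid l',343,174,.014,4.5,(240,205)),('lid r',484,174,.014,4.5,(240,205)),('small knob top',80,490,.042,4.5,(240,205))]:
    print(n,onz(f,o[0]+u/k-.4,o[1]+v/k-.4,z))
for n,u,v,z in [('flask base',322,155,.0),('bottle cap',422,171,.13),('beaker',226,185,.04),('mortar',393,310,.04),('bluebox',518,359,.03)]: print(n,onz(f,u,v,z))
s=grab_frame('scene')
im=cv2.cvtColor(s['image'],cv2.COLOR_RGB2BGR)
def cr(n,x0,y0,x1,y1,k): cv2.imwrite(n,cv2.resize(im[y0:y1,x0:x1],None,fx=k,fy=k,interpolation=cv2.INTER_CUBIC))
cr('pics/s_scoop.png',155,295,255,355,8)
cr('pics/s_jar.png',290,165,390,235,8)
cr('pics/s_lid.png',280,225,370,310,7)
```

```text
jarrim c [0.4711 0.33   0.078 ]
rim left [0.4706 0.3637 0.078 ]
rim right [0.4732 0.2963 0.078 ]
rim top [0.506 0.332 0.078]
rim bot [0.4366 0.3268 0.078 ]
bore l [0.4705 0.3569 0.078 ]
bore r [0.4712 0.3049 0.078 ]
bore t [0.498  0.3307 0.078 ]
bore b [0.4452 0.3287 0.078 ]
colhead [0.4801 0.2635 0.118 ]
pl tr [0.5265 0.2503 0.018 ]
pl br [0.4399 0.2371 0.018 ]
pl bl [0.4236 0.3643 0.018 ]
pl tl [0.51   0.3778 0.018 ]
lid knobtop [ 0.5611 -0.0137  0.042 ]
lid disc c [ 0.5618 -0.014   0.014 ]
lid l [0.5621 0.0198 0.014 ]
lid r [ 0.5614 -0.0484  0.014 ]
small knob top [0.4104 0.1426 0.042 ]
flask base [0.7677 0.0037 0.    ]
bottle cap [ 0.6865 -0.1948  0.13  ]
beaker [0.6877 0.213  0.04  ]
mortar [ 0.4145 -0.1395  0.04  ]
bluebox [ 0.3111 -0.3966  0.03  ]
```

View pics/s_scoop.png

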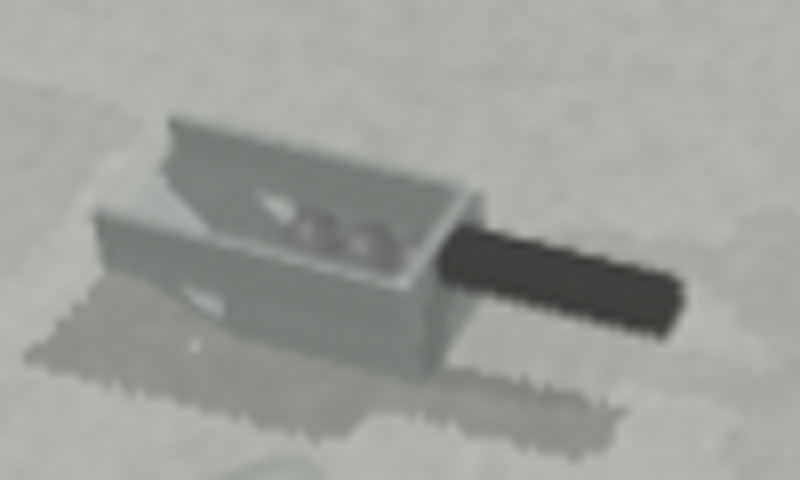

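View pics/s_jar.png

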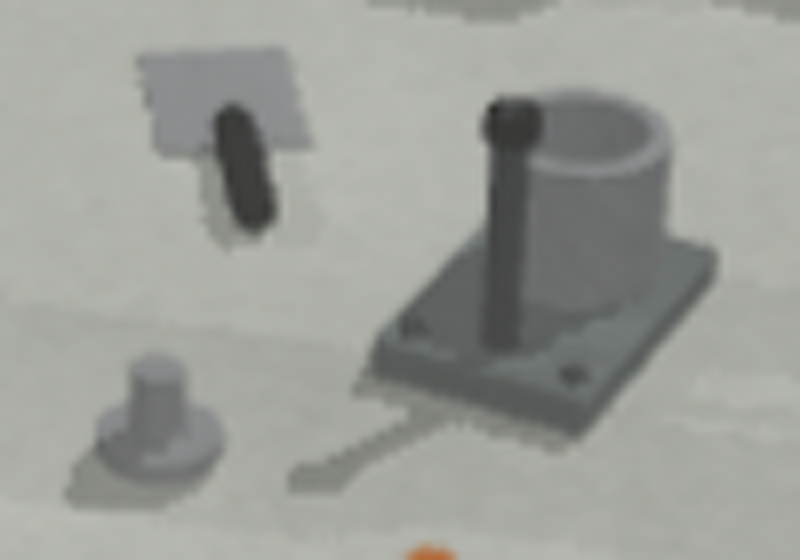

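View pics/s_lid.png

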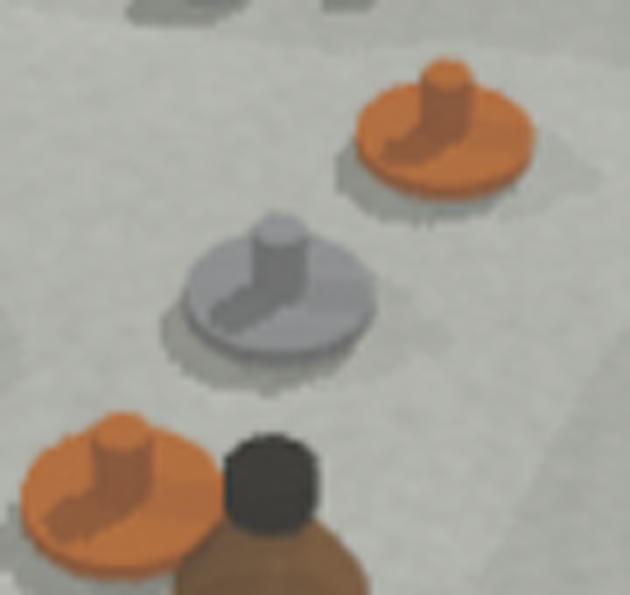

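Run:
```python
from h import *
np.set_printoptions(precision=4,suppress=True)
f=grab_frame('top');s=grab_frame('scene')
for n,u,v,z in [('hend L',218,80,.036),('hend R',262,66,.036),('hfront L',288,250,.036),('hfront R',327,235,.036),('rearwall R',362,238,.036),('rearwall L',268,265,.036),('lip R',440,487,.0236),('lip L',375,503,.0236),('sidetip R',462,475,.0356)]:
    print(n,onz(f,430+u/6-.4,225+v/6-.4,z))
G=np.array([.5378,-.3198,.030]);a=np.array([-.945,-.326,0]);a/=np.linalg.norm(a);print(np.degrees(np.arctan2(a[1],a[0])))
for n,o in [('grip',0),('rear',-.033),('front',.033),('wall',.036),('tip',.13)]:
    p=G+a*o+[0,0,.006]; print(n,(proj(f,p)-[430,225]+.4)*6,(proj(s,p)-[155,295]+.4)*8)
# lid & jar in scene
for n,p in [('lidknobtop',[.5615,-.014,.042])]: print(n,(proj(s,p)-[280,225]+.4)*7)
for n,p in [('mouth',[.4712,.330,.078]),('col',[.4801,.2635,.118])]: print(n,(proj(s,p)-[290,165]+.4)*8)
```

```text
hend L [ 0.5663 -0.3017  0.036 ]
hend R [ 0.5713 -0.3178  0.036 ]
hfront L [ 0.5049 -0.323   0.036 ]
hfront R [ 0.5101 -0.3371  0.036 ]
rearwall R [ 0.5089 -0.3495  0.036 ]
rearwall L [ 0.4997 -0.3156  0.036 ]
lip R [ 0.4216 -0.3752  0.0236]
lip L [ 0.4163 -0.3519  0.0236]
sidetip R [ 0.425  -0.3791  0.0356]
-160.96692019374544
grip [273.3675 158.3892] [563.6512 256.5025]
rear [237.9522  72.4977] [679.0888 284.4208]
front [309.109  245.0717] [450.009  229.0184]
wall [312.3745 252.9916] [439.7655 226.541 ]
tip [416.0991 504.5513] [125.9744 150.6513]
lidknobtop [280.356  222.2466]
mouth [578.0609 125.5976]
col [509.3634 105.8225]
```

```bash
cat >> h.py <<'E'
from scipy.spatial.transform import Rotation as R
np.set_printoptions(precision=4,suppress=True)
def Rt(ang,tilt=0):
    """tool rot: tool y horizontally along ang (deg) = scoop x; tilt = lip-down (deg)"""
    a=np.radians(ang);y=np.array([np.cos(a),np.sin(a),0]);z=np.array([0,0,-1.]);x=np.cross(y,z)
    R0=np.c_[x,y,z]
    # lip down: rotate about horizontal axis cross(y,-up)
    ax=np.cross(y,[0,0,-1.]);return R.from_rotvec(ax*np.radians(tilt)).as_matrix()@R0
def go(pos,Rm,o=None):
    o=o or get_obs();M=np.array(o['tcp_rot'])
    print('t',o['time_s'],'tcp',o['tcp_pos'],'F',o['force'],'open',o['opening'],'q',o['q'])
    print('shift mm',M.T@(np.array(pos)-o['tcp_pos'])*1e3,'rot deg',np.degrees(R.from_matrix(M.T@Rm).as_rotvec()))
E
python3 - <<'E'
from h import *
go([.533,-.3215,.10],Rt(199.3)); go([.533,-.3215,.012],Rt(199.3))
E
```

```text
t 0.4 tcp [ 0.2306 -0.4716  0.2312] F [-0.2804 -0.874  -0.77  ] open 1.0040365075376847 q [-1.1863  0.0523  1.4008  0.      1.6886 -0.0703]
shift mm [  -2.0116 -337.5676  131.2208] rot deg [-0.0012  0.0077  6.7561]
t 0.4 tcp [ 0.2306 -0.4716  0.2312] F [-0.2804 -0.874  -0.77  ] open 1.0040365075376847 q [-1.1863  0.0523  1.4008  0.      1.6886 -0.0703]
shift mm [  -2.     -337.5651  219.2208] rot deg [-0.0012  0.0077  6.7561]
```

>>> carry_out(steps=[{"y":-20},{"y":-55,"z":5},{"y":-95,"z":15,"wz":1},{"y":-140,"z":30,"wz":2},{"y":-185,"z":50,"wz":3.5},{"y":-230,"z":70,"wz":5},{"y":-270,"z":90,"wz":6},{"x":-1,"y":-300,"z":108,"wz":6.8},{"x":-2,"y":-323,"z":121,"wz":6.8},{"x":-2,"y":-334,"z":129,"wz":6.8},{"x":-2,"y":-338,"z":131,"wz":6.8},{"x":-2,"y":-338,"z":131,"wz":6.8}], jaw=0.6)

```text
invalid input at $.steps[0]: expected keys x, y, z, wx, wy, wz
```

Run:
```python
from h import *
go([.533,-.3215,.012],Rt(199.3))
for n in('top','scene'):
    f=grab_frame(n);im=f['image'][:,:,::-1]
    u,v=proj(f,[.5,-.33,.03]).astype(int);c=im[max(v-60,0):v+60,max(u-80,0):u+80]
    cv2.imwrite(f'pics/above_{n}.png',cv2.resize(c,None,fx=4.9,fy=4.9,interpolation=2))
```

```text
t 0.4 tcp [ 0.2306 -0.4716  0.2312] F [-0.2804 -0.874  -0.77  ] open 1.0040365075376847 q [-1.1863  0.0523  1.4008  0.      1.6886 -0.0703]
shift mm [  -2.     -337.5651  219.2208] rot deg [-0.0012  0.0077  6.7561]
```

View pics/above_scene.png

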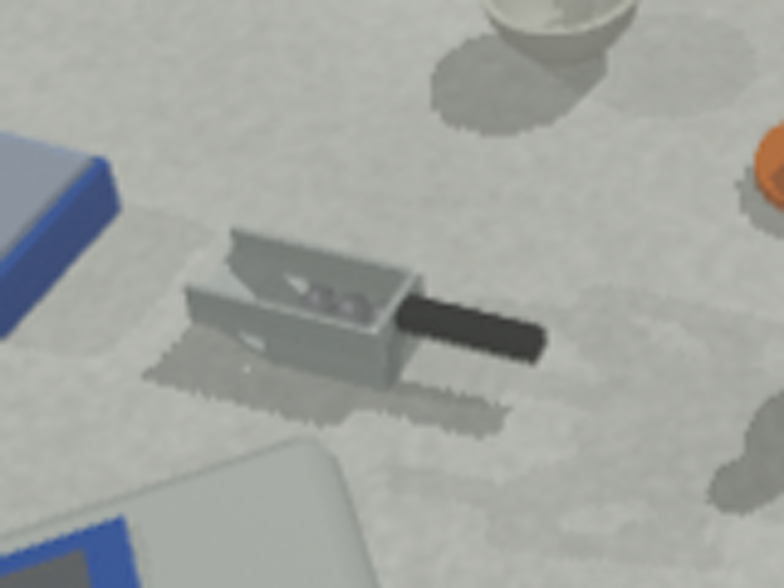

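The call was refused because all keys are needed in every row, so the scoop is untouched. I'll resend it.

>>> carry_out(steps=[{"x":0,"y":-20,"z":0,"wx":0,"wy":0,"wz":0},{"x":0,"y":-55,"z":5,"wx":0,"wy":0,"wz":0},{"x":0,"y":-95,"z":15,"wx":0,"wy":0,"wz":1},{"x":0,"y":-140,"z":30,"wx":0,"wy":0,"wz":2},{"x":0,"y":-185,"z":50,"wx":0,"wy":0,"wz":3.5},{"x":0,"y":-230,"z":70,"wx":0,"wy":0,"wz":5},{"x":0,"y":-270,"z":90,"wx":0,"wy":0,"wz":6},{"x":-1,"y":-300,"z":108,"wx":0,"wy":0,"wz":6.8},{"x":-2,"y":-323,"z":121,"wx":0,"wy":0,"wz":6.8},{"x":-2,"y":-334,"z":129,"wx":0,"wy":0,"wz":6.8},{"x":-2,"y":-338,"z":131,"wx":0,"wy":0,"wz":6.8},{"x":-2,"y":-338,"z":131,"wx":0,"wy":0,"wz":6.8}], jaw=0.6)

```text
time_s: 1.7
tcp_pos: [0.5332, -0.3218, 0.1005]
tcp_rot: [[0.33, -0.944, -0.0], [-0.944, -0.33, -0.0], [0.0, 0.0, -1.0]]
force: [0.8, -0.1, 0.2]
opening: 0.6
```

Run:
```python
from h import *
go([.533,-.3215,.012],Rt(199.3))
for n in('top','scene'):
    f=grab_frame(n);im=f['image'][:,:,::-1]
    u,v=proj(f,[.5,-.33,.03]).astype(int);c=im[max(v-60,0):v+60,max(u-80,0):u+80]
    cv2.imwrite(f'pics/above2_{n}.png',cv2.resize(c,None,fx=4.9,fy=4.9,interpolation=2))
```

```text
t 1.7 tcp [ 0.5332 -0.3218  0.1005] F [ 0.8493 -0.0676  0.2011] open 0.5995976269109176 q [-0.6021  0.3991  1.2623 -0.0003  1.4801  0.6327]
shift mm [-0.334   0.1103 88.5058] rot deg [ 0.0107 -0.0145 -0.0469]
```

View pics/above2_scene.png

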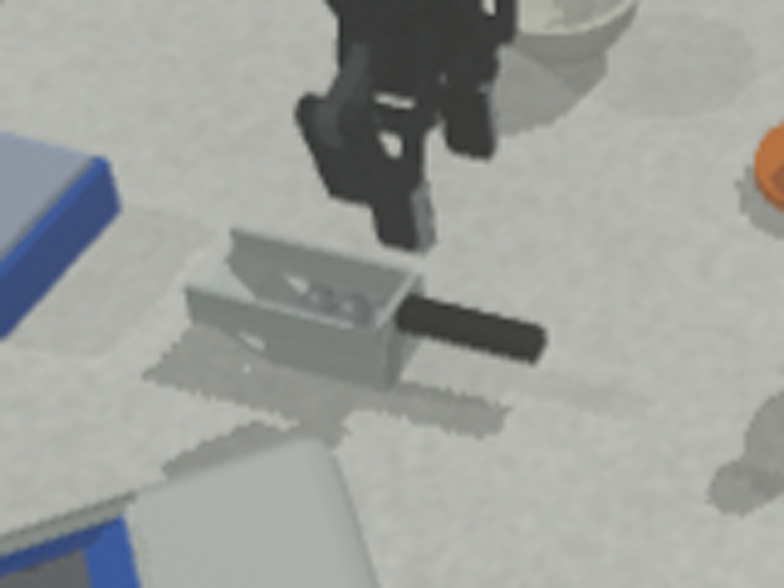

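The fingers straddle the handle at scene crop (440,310), just behind the rear wall. I'll go down, then close.

>>> carry_out(steps=[{"x":0,"y":0,"z":15,"wx":0,"wy":0,"wz":0},{"x":0,"y":0,"z":40,"wx":0,"wy":0,"wz":0},{"x":0,"y":0,"z":65,"wx":0,"wy":0,"wz":0},{"x":0,"y":0,"z":80,"wx":0,"wy":0,"wz":0},{"x":0,"y":0,"z":88,"wx":0,"wy":0,"wz":0},{"x":0,"y":0,"z":88,"wx":0,"wy":0,"wz":0},{"x":0,"y":0,"z":88,"wx":0,"wy":0,"wz":0}], jaw=0.6)

```text
time_s: 2.5
tcp_pos: [0.5339, -0.3219, 0.0134]
tcp_rot: [[0.33, -0.944, 0.001], [-0.944, -0.33, -0.001], [0.001, -0.001, -1.0]]
force: [0.7, -0.2, 0.3]
opening: 0.594
```

>>> carry_out(steps=[{"x":0,"y":0,"z":0,"wx":0,"wy":0,"wz":0},{"x":0,"y":0,"z":0,"wx":0,"wy":0,"wz":0},{"x":0,"y":0,"z":0,"wx":0,"wy":0,"wz":0},{"x":0,"y":0,"z":0,"wx":0,"wy":0,"wz":0},{"x":0,"y":0,"z":0,"wx":0,"wy":0,"wz":0},{"x":0,"y":0,"z":0,"wx":0,"wy":0,"wz":0},{"x":0,"y":0,"z":0,"wx":0,"wy":0,"wz":0},{"x":0,"y":0,"z":0,"wx":0,"wy":0,"wz":0},{"x":0,"y":0,"z":0,"wx":0,"wy":0,"wz":0},{"x":0,"y":0,"z":0,"wx":0,"wy":0,"wz":0}], jaw=0, force=80)

```text
time_s: 3.5
tcp_pos: [0.5339, -0.3217, 0.0133]
tcp_rot: [[0.33, -0.944, 0.001], [-0.944, -0.33, -0.001], [0.001, -0.001, -1.0]]
force: [-0.3, 0.4, 6.3]
opening: 0.146
```

Run:
```python
from h import *
go([.533,-.3215,.18],Rt(199.3))
f=grab_frame('scene');im=f['image'][:,:,::-1]
u,v=proj(f,[.5,-.33,.03]).astype(int);c=im[max(v-60,0):v+60,max(u-80,0):u+80]
cv2.imwrite(f'pics/grip_scene.png',cv2.resize(c,None,fx=4.9,fy=4.9,interpolation=2))
```

```text
t 3.5 tcp [ 0.5339 -0.3217  0.0133] F [-0.3422  0.4054  6.3457] open 0.14629935619096282 q [-0.6015  0.4913  1.3256 -0.0001  1.3229  0.6332]
shift mm [  -0.2669    0.6497 -166.7305] rot deg [-0.0567 -0.0852 -0.0399]
```

View pics/grip_scene.png

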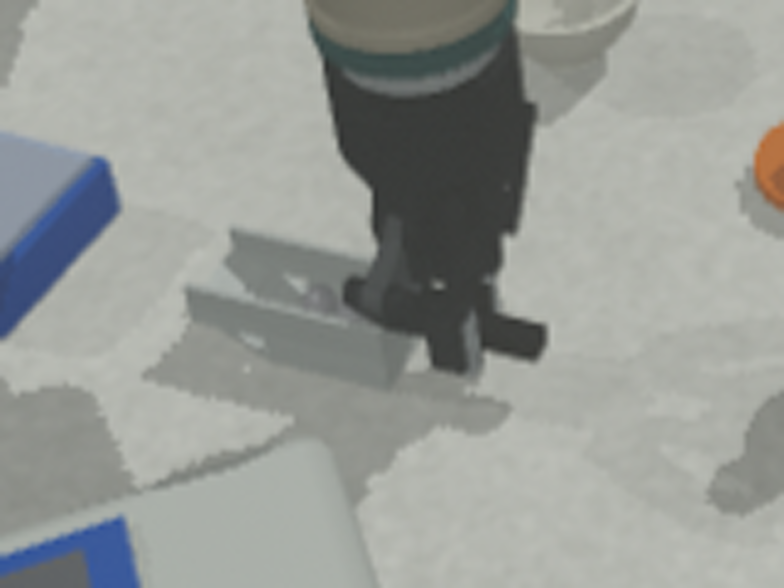

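The handle is held (opening 0.146). Lifting gently.

>>> carry_out(steps=[{"x":0,"y":0,"z":-3,"wx":0,"wy":0,"wz":0},{"x":0,"y":0,"z":-10,"wx":0,"wy":0,"wz":0},{"x":0,"y":0,"z":-25,"wx":0,"wy":0,"wz":0},{"x":0,"y":0,"z":-45,"wx":0,"wy":0,"wz":0},{"x":0,"y":0,"z":-70,"wx":0,"wy":0,"wz":0},{"x":0,"y":0,"z":-95,"wx":0,"wy":0,"wz":0},{"x":0,"y":0,"z":-120,"wx":0,"wy":0,"wz":0},{"x":0,"y":0,"z":-142,"wx":0,"wy":0,"wz":0},{"x":0,"y":0,"z":-158,"wx":0,"wy":0,"wz":0},{"x":0,"y":0,"z":-167,"wx":0,"wy":0,"wz":0},{"x":0,"y":0,"z":-170,"wx":0,"wy":0,"wz":0},{"x":0,"y":0,"z":-170,"wx":0,"wy":0,"wz":0}])

```text
time_s: 4.75
tcp_pos: [0.5333, -0.3213, 0.1818]
tcp_rot: [[0.33, -0.944, -0.001], [-0.944, -0.33, 0.0], [-0.001, 0.0, -1.0]]
force: [0.2, 0.3, -4.0]
opening: 0.15
```

Run:
```python
from h import *
# pour heading 208, lip 60mm... hover: lip point over mouth at height .2
L=np.array([0,.1257,-.0103])
for ang in (199.3,210):
    M=Rt(ang); p=np.array([.4712,.330,.15])-M@L; print(ang,p); go(p,M)
for n in('top','scene'):
    f=grab_frame(n);im=f['image'][:,:,::-1]
    o=get_obs();l=np.array(o['tcp_pos'])+np.array(o['tcp_rot'])@L
    u,v=proj(f,l).astype(int);print(n,proj(f,l));x0,y0=max(u-60,0),max(v-60,0);c=im[y0:v+60,x0:u+60]
    c=cv2.resize(c,None,fx=5,fy=5,interpolation=2);print(x0,y0)
    cv2.imwrite(f'pics/lift_{n}.png',c)
```

```text
199.3 [0.5898 0.3715 0.1397]
t 4.75 tcp [ 0.5333 -0.3213  0.1818] F [ 0.244   0.3065 -4.0126] open 0.14990102312916292 q [-0.6015  0.3468  1.1636 -0.      1.6319  0.6332]
shift mm [-635.3678 -281.9114   42.3867] rot deg [ 0.0251  0.0336 -0.0429]
210 [0.5801 0.3929 0.1397]
t 4.75 tcp [ 0.5333 -0.3213  0.1818] F [ 0.244   0.3065 -4.0126] open 0.14990102312916292 q [-0.6015  0.3468  1.1636 -0.      1.6319  0.6332]
shift mm [-658.7044 -279.7083   42.4014] rot deg [  0.0219   0.0359 -10.7429]
top [527.6179 304.0493]
467 244
scene [155.9289 256.7763]
95 196
```

View pics/lift_scene.png

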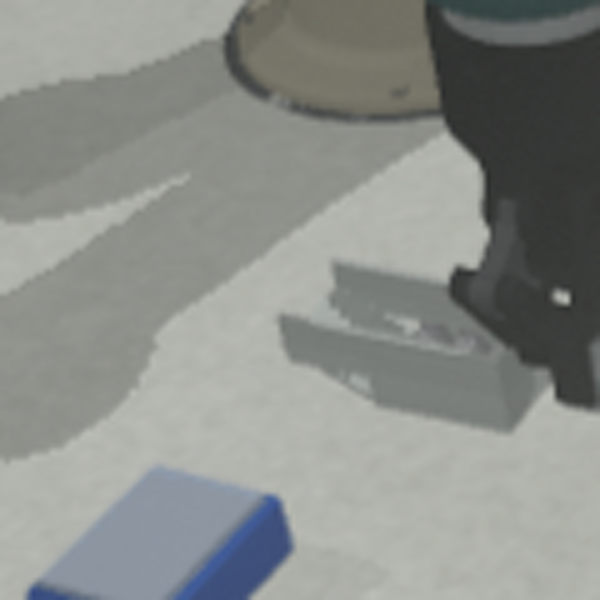

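View pics/lift_top.png

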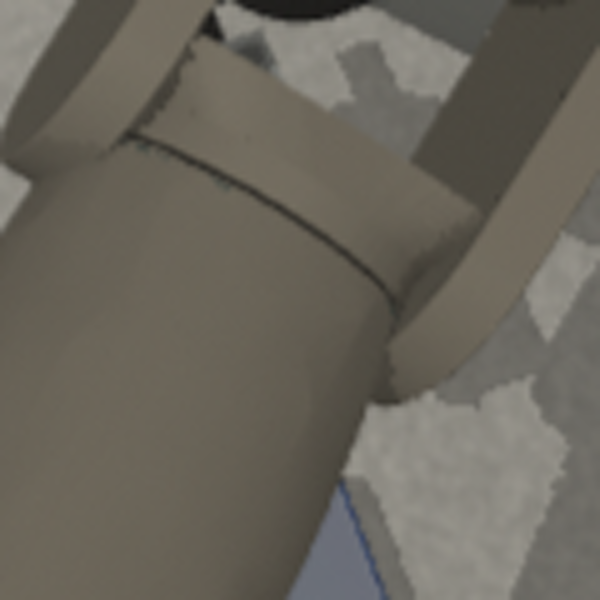

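The scoop came up level with the balls still inside; the lip shows at scene crop (307,312), 4 mm from the prediction. Now the carry to the jar with ramped speeds.

>>> carry_out(steps=[{"x":-6,"y":-2,"z":0,"wx":0,"wy":0,"wz":0},{"x":-18,"y":-7,"z":0,"wx":0,"wy":0,"wz":0},{"x":-38,"y":-16,"z":0,"wx":0,"wy":0,"wz":0},{"x":-66,"y":-28,"z":0,"wx":0,"wy":0,"wz":0},{"x":-100,"y":-43,"z":0,"wx":0,"wy":0,"wz":0},{"x":-138,"y":-60,"z":0,"wx":0,"wy":0,"wz":0},{"x":-178,"y":-77,"z":0,"wx":0,"wy":0,"wz":0},{"x":-218,"y":-94,"z":0,"wx":0,"wy":0,"wz":0},{"x":-255,"y":-110,"z":0,"wx":0,"wy":0,"wz":0},{"x":-288,"y":-124,"z":0,"wx":0,"wy":0,"wz":0},{"x":-314,"y":-135,"z":0,"wx":0,"wy":0,"wz":0},{"x":-330,"y":-140,"z":0,"wx":0,"wy":0,"wz":0}])

```text
time_s: 6.05
tcp_pos: [0.5561, 0.0396, 0.1821]
tcp_rot: [[0.332, -0.943, -0.0], [-0.943, -0.332, 0.001], [-0.001, -0.0, -1.0]]
force: [-0.0, -0.4, -4.2]
opening: 0.148
```

>>> carry_out(steps=[{"x":-14,"y":-5,"z":0,"wx":0,"wy":0,"wz":0},{"x":-34,"y":-13,"z":0,"wx":0,"wy":0,"wz":-0.5},{"x":-60,"y":-24,"z":0,"wx":0,"wy":0,"wz":-1.5},{"x":-92,"y":-38,"z":0,"wx":0,"wy":0,"wz":-3},{"x":-128,"y":-53,"z":0,"wx":0,"wy":0,"wz":-4.5},{"x":-166,"y":-69,"z":0,"wx":0,"wy":0,"wz":-6},{"x":-204,"y":-85,"z":0,"wx":0,"wy":0,"wz":-7.5},{"x":-240,"y":-101,"z":0,"wx":0,"wy":0,"wz":-9},{"x":-272,"y":-115,"z":0,"wx":0,"wy":0,"wz":-10},{"x":-298,"y":-127,"z":0,"wx":0,"wy":0,"wz":-10.5},{"x":-317,"y":-135,"z":0,"wx":0,"wy":0,"wz":-10.7},{"x":-328,"y":-139,"z":0,"wx":0,"wy":0,"wz":-10.7}])

```text
time_s: 7.25
tcp_pos: [0.579, 0.3937, 0.1815]
tcp_rot: [[0.501, -0.866, -0.001], [-0.866, -0.501, -0.0], [-0.0, 0.001, -1.0]]
force: [-0.2, -0.4, -3.5]
opening: 0.146
```

Run:
```python
from h import *
L=np.array([0,.1257,-.0103])
M=Rt(210); p=np.array([.4712,.330,.14])-M@L; print(p); go(p,M)
for n in('top','scene'):
    f=grab_frame(n);im=f['image'][:,:,::-1].copy()
    o=get_obs();l=np.array(o['tcp_pos'])+np.array(o['tcp_rot'])@L
    cv2.imwrite(f'pics/atjar_full_{n}.png',im)
    u,v=proj(f,l).astype(int);x0,y0=max(u-60,0),max(v-45,0);print(n,proj(f,l),x0,y0);c=im[y0:v+55,x0:u+60]
    cv2.imwrite(f'pics/atjar_{n}.png',cv2.resize(c,None,fx=6,fy=6,interpolation=2))
# predicted rim in scene
f=grab_frame('scene')
th=np.linspace(0,2*np.pi,200);q=np.array([proj(f,[.4712+.035*np.cos(t),.33+.035*np.sin(t),.078]) for t in th]);q=(q-[290,165]+.4)*8;print('pred rim in s_jar crop',q.min(0),q.max(0))
```

```text
[0.5801 0.3929 0.1297]
t 7.25 tcp [0.579  0.3937 0.1815] F [-0.2257 -0.3649 -3.5104] open 0.14581271507733976 q [0.5444 0.5805 0.8576 0.     1.7044 1.5909]
shift mm [ 1.2594 -0.505  51.8141] rot deg [0.0478 0.001  0.0399]
top [144.8701 277.7366] 84 232
scene [364.0396 145.5129] 304 100
pred rim in s_jar crop [486.1378  82.2289] [670.2379 170.7579]
```

View pics/atjar_scene.png

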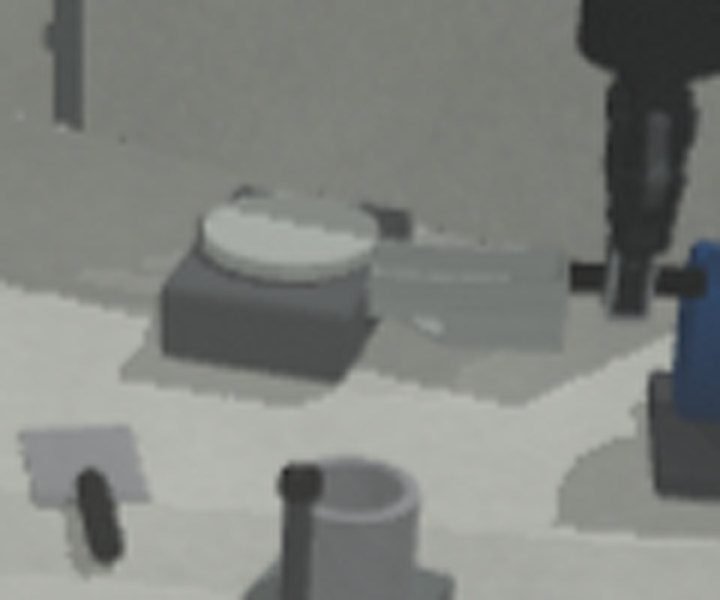

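View pics/atjar_full_top.png

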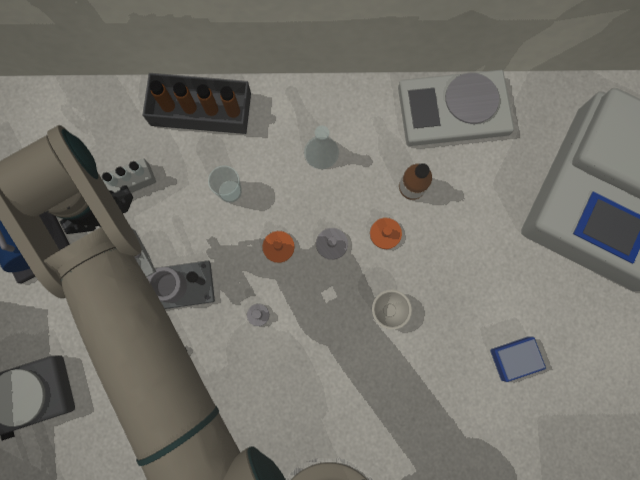

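The side view shows the scoop level. Its lip is at crop (370,265), about 4 mm short of my prediction, so I'll use 122 mm as the lip offset. The jar rim matches the prediction to about 1 px. Next I work out the descent and a slow pivot about the lip.

```bash
cat > pour.py <<'E'
from h import *
L=np.array([0,.122,-.0103]);m=np.array([.4712,.330,.078]);d=np.array([np.cos(np.radians(210)),np.sin(np.radians(210)),0])
def tgt(t,h,b=.009):
    M=Rt(210,t); return m-b*d+[0,0,h]-M@L,M
def table(rows,o=None):
    o=o or get_obs();M0=np.array(o['tcp_rot']);p0=np.array(o['tcp_pos'])
    for t,h in rows:
        p,M=tgt(t,h*1e-3);s=M0.T@(p-p0)*1e3;w=np.degrees(R.from_matrix(M0.T@M).as_rotvec());print(t,h,s.round(1),w.round(1))
def lipnow():
    o=get_obs();l=np.array(o['tcp_pos'])+np.array(o['tcp_rot'])@L;return l-m, (l-m)@d
E
python3 - <<'E'
from pour import *
table([(0,50),(0,23),(6,19),(12,15)])
E
```

```text
0 50 [-0.6 -6.3 64.2] [ 0. -0. -0.]
0 23 [-0.6 -6.4 91.2] [ 0. -0. -0.]
6 19 [-0.6 -6.8 82.3] [ 6. -0. -0.]
12 15 [-0.6 -5.8 73.6] [12. -0. -0.]
```

>>> carry_out(steps=[{"x":0,"y":-2,"z":6,"wx":0,"wy":0,"wz":0},{"x":-0.6,"y":-4,"z":18,"wx":0,"wy":0,"wz":0},{"x":-0.6,"y":-6,"z":34,"wx":0,"wy":0,"wz":0},{"x":-0.6,"y":-6.3,"z":50,"wx":0,"wy":0,"wz":0},{"x":-0.6,"y":-6.3,"z":64,"wx":0,"wy":0,"wz":0},{"x":-0.6,"y":-6.4,"z":76,"wx":0,"wy":0,"wz":0},{"x":-0.6,"y":-6.4,"z":84,"wx":0,"wy":0,"wz":0},{"x":-0.6,"y":-6.4,"z":88,"wx":0,"wy":0,"wz":0},{"x":-0.6,"y":-6.4,"z":89,"wx":0,"wy":0,"wz":0}])

```text
time_s: 8.3
tcp_pos: [0.585, 0.3956, 0.093]
tcp_rot: [[0.499, -0.866, -0.0], [-0.866, -0.499, -0.0], [0.0, 0.0, -1.0]]
force: [0.1, 0.2, -2.4]
opening: 0.14
```

Run:
```python
from pour import *
print(lipnow())
table([(3,22),(6,19.5),(9,17),(12,15),(15,13),(18,11.5),(20,10.5)])
f=grab_frame('scene');im=f['image'][:,:,::-1].copy()
o=get_obs();l=np.array(o['tcp_pos'])+np.array(o['tcp_rot'])@L
u,v=proj(f,l).astype(int);x0,y0=max(u-60,0),max(v-45,0);print(proj(f,l),x0,y0);c=im[y0:v+55,x0:u+60]
cv2.imwrite(f'pics/low1.png',cv2.resize(c,None,fx=6,fy=6,interpolation=2))
```

```text
(array([0.0081, 0.0046, 0.0253]), np.float64(-0.009323957160889724))
3 22 [-0.1 -0.  -3.1] [ 3. -0. -0.]
6 19.5 [-0.1 -0.1 -7. ] [ 6. -0. -0.]
9 17 [ -0.1   0.2 -10.9] [ 9. -0. -0.]
12 15 [ -0.1   0.8 -15.3] [12. -0. -0.]
15 13 [ -0.1   1.8 -19.7] [15. -0. -0.]
18 11.5 [ -0.1   3.1 -24.4] [18. -0. -0.]
20 10.5 [ -0.1   4.2 -27.6] [20. -0. -0.]
[365.5336 172.9632] 305 127
```

View pics/low1.png

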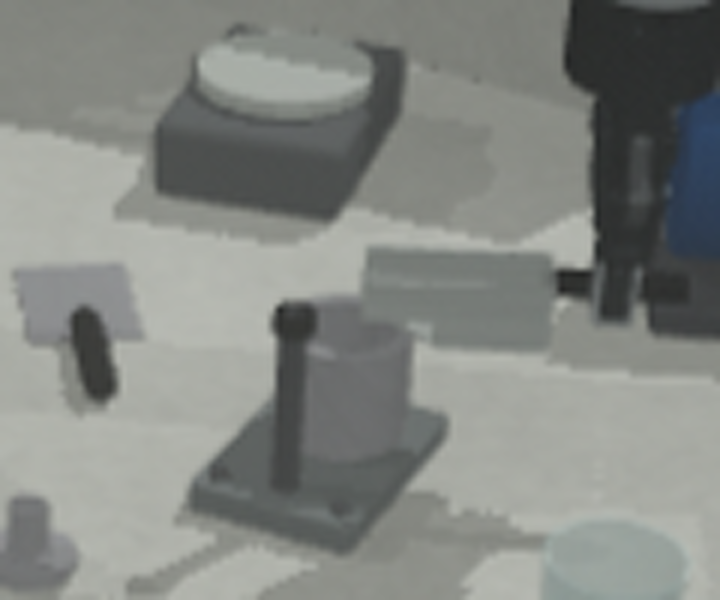

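The lip is at crop (363,276), exactly where predicted, over the jar mouth (rim about 300–412 px) and clear of the column. I'll tip slowly to 20° while lowering the lip to about 1 cm.

>>> carry_out(steps=[{"x":0,"y":0,"z":-1,"wx":1,"wy":0,"wz":0},{"x":0,"y":0,"z":-3,"wx":3,"wy":0,"wz":0},{"x":0,"y":0,"z":-5,"wx":4.5,"wy":0,"wz":0},{"x":0,"y":0,"z":-7,"wx":6,"wy":0,"wz":0},{"x":0,"y":0,"z":-9,"wx":7.5,"wy":0,"wz":0},{"x":0,"y":0.2,"z":-11,"wx":9,"wy":0,"wz":0},{"x":0,"y":0.4,"z":-13,"wx":10.5,"wy":0,"wz":0},{"x":0,"y":0.8,"z":-15.3,"wx":12,"wy":0,"wz":0},{"x":0,"y":1,"z":-16.8,"wx":13,"wy":0,"wz":0},{"x":0,"y":1.4,"z":-18.2,"wx":14,"wy":0,"wz":0},{"x":0,"y":1.8,"z":-19.7,"wx":15,"wy":0,"wz":0},{"x":0,"y":1.8,"z":-19.7,"wx":15,"wy":0,"wz":0}])

```text
time_s: 9.55
tcp_pos: [0.5833, 0.3946, 0.1133]
tcp_rot: [[0.499, -0.837, 0.225], [-0.866, -0.482, 0.13], [0.0, -0.26, -0.966]]
force: [0.6, 0.1, -3.3]
opening: 0.146
```

```bash
cat > snap.py <<'E'
from pour import *
import sys
f=grab_frame('scene');im=f['image'][:,:,::-1].copy()
o=get_obs();l=np.array(o['tcp_pos'])+np.array(o['tcp_rot'])@L
u,v=proj(f,l).astype(int);x0,y0=u-40,v-35;print(proj(f,l),x0,y0,'rim',proj(f,m));c=im[y0:v+35,x0:u+55]
cv2.imwrite(f'pics/{sys.argv[1]}.png',cv2.resize(c,None,fx=8,fy=8,interpolation=2))
E
python3 - <<'E'
from pour import *
print(lipnow())
table([(17,12),(20,10.5),(23,9),(26,8),(28,7.5)])
E
python3 snap.py t15
```

```text
(array([0.0077, 0.0044, 0.0136]), np.float64(-0.008885247021860974))
17 12 [-0.1  0.  -2.6] [ 2. -0. -0.]
20 10.5 [-0.1  0.3 -7.6] [ 5. -0. -0.]
23 9 [ -0.1   0.8 -12.5] [ 8. -0. -0.]
26 8 [ -0.1   1.6 -17.9] [11. -0. -0.]
28 7.5 [ -0.1   2.3 -21.7] [13. -0. -0.]
[365.0777 176.5373] 325 141 rim [361.8576 180.2997]
```

View pics/t15.png

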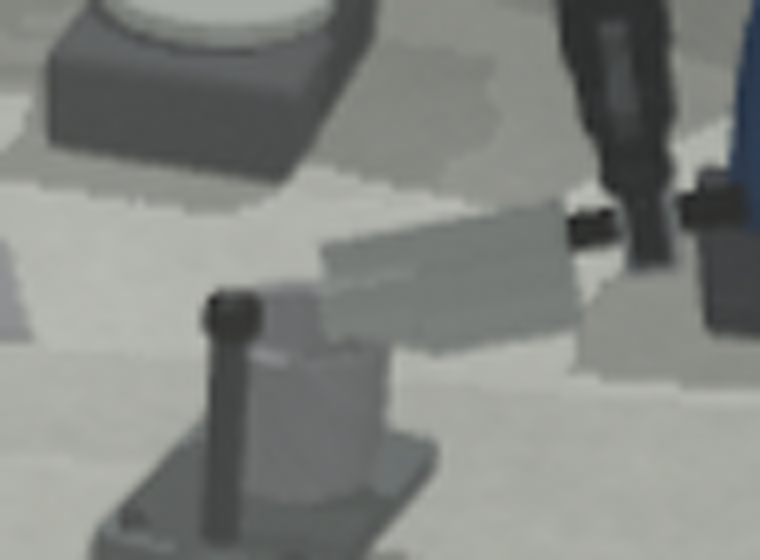

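At 15° the lip is at crop (325,290), 14 mm above the rim, with no contact and no balls out. Continuing slowly.

>>> carry_out(steps=[{"x":0,"y":0,"z":-1,"wx":0.7,"wy":0,"wz":0},{"x":0,"y":0,"z":-2,"wx":1.5,"wy":0,"wz":0},{"x":0,"y":0,"z":-3.2,"wx":2.3,"wy":0,"wz":0},{"x":0,"y":0.1,"z":-4.3,"wx":3,"wy":0,"wz":0},{"x":0,"y":0.2,"z":-5.5,"wx":3.7,"wy":0,"wz":0},{"x":0,"y":0.3,"z":-6.7,"wx":4.4,"wy":0,"wz":0},{"x":0,"y":0.3,"z":-7.6,"wx":5,"wy":0,"wz":0},{"x":0,"y":0.4,"z":-8.7,"wx":5.7,"wy":0,"wz":0},{"x":0,"y":0.5,"z":-9.9,"wx":6.4,"wy":0,"wz":0},{"x":0,"y":0.6,"z":-10.9,"wx":7,"wy":0,"wz":0},{"x":0,"y":0.8,"z":-12.5,"wx":8,"wy":0,"wz":0}])

```text
time_s: 10.7
tcp_pos: [0.58, 0.3926, 0.1249]
tcp_rot: [[0.499, -0.797, 0.339], [-0.866, -0.459, 0.196], [0.0, -0.392, -0.92]]
force: [-0.2, -0.8, -2.8]
opening: 0.144
```

```bash
python3 - <<'E'
from pour import *
print(lipnow())
table([(25,8.3),(28,7.5),(30,7),(32,7),(34,7)])
E
python3 snap.py t23
```

```text
(array([0.0081, 0.0046, 0.0086]), np.float64(-0.009289998458165305))
25 8.3 [-0.2  0.1 -4. ] [ 1.9 -0.  -0. ]
28 7.5 [-0.2  0.3 -9.7] [ 4.9 -0.  -0. ]
30 7 [ -0.2   0.5 -13.5] [ 6.9 -0.  -0. ]
32 7 [ -0.2   0.8 -17.7] [ 8.9 -0.  -0. ]
34 7 [ -0.2   1.1 -22. ] [10.9 -0.  -0. ]
[365.0366 177.9775] 325 142 rim [361.8576 180.2997]
```

View pics/t23.png

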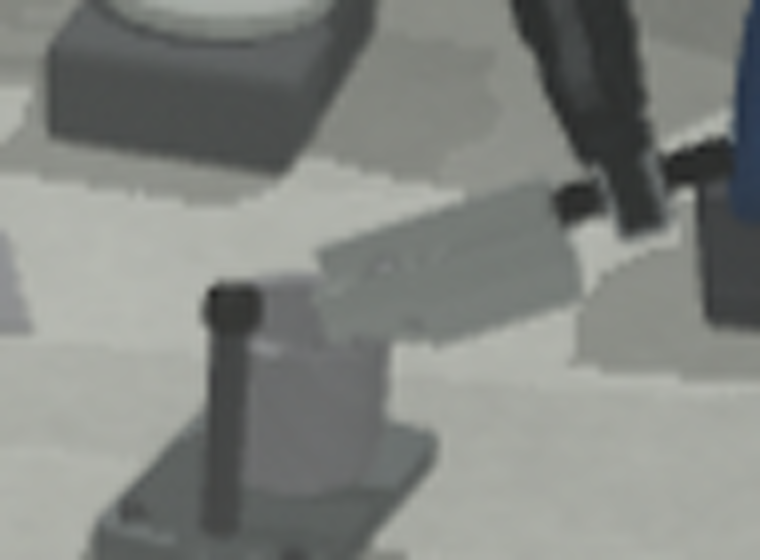

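>>> carry_out(steps=[{"x":0,"y":0,"z":-1.7,"wx":0.8,"wy":0,"wz":0},{"x":0,"y":0,"z":-3,"wx":1.5,"wy":0,"wz":0},{"x":0,"y":0.1,"z":-4.5,"wx":2.2,"wy":0,"wz":0},{"x":0,"y":0.2,"z":-6,"wx":2.9,"wy":0,"wz":0},{"x":0,"y":0.2,"z":-7.3,"wx":3.6,"wy":0,"wz":0},{"x":0,"y":0.3,"z":-8.6,"wx":4.3,"wy":0,"wz":0},{"x":0,"y":0.3,"z":-9.7,"wx":4.9,"wy":0,"wz":0},{"x":0,"y":0.3,"z":-11,"wx":5.6,"wy":0,"wz":0},{"x":0,"y":0.4,"z":-12.4,"wx":6.3,"wy":0,"wz":0},{"x":0,"y":0.5,"z":-13.5,"wx":6.9,"wy":0,"wz":0},{"x":0,"y":0.6,"z":-14.8,"wx":7.5,"wy":0,"wz":0},{"x":0,"y":0.7,"z":-16.2,"wx":8.2,"wy":0,"wz":0}])

```text
time_s: 11.95
tcp_pos: [0.5739, 0.3891, 0.1396]
tcp_rot: [[0.499, -0.741, 0.449], [-0.866, -0.427, 0.259], [0.0, -0.519, -0.855]]
force: [-0.8, 0.4, -2.6]
opening: 0.147
```

```bash
python3 - <<'E'
from pour import *
print(lipnow(),get_obs()['force'])
table([(33,7),(36,7),(39,7),(42,7),(45,7),(48,7),(50,7)])
E
python3 snap.py t31
```

```text
(array([0.0077, 0.0044, 0.0071]), np.float64(-0.008877034566386673)) [-0.7608  0.384  -2.6292]
33 7 [-0.1 -0.3 -3.6] [ 1.7 -0.  -0. ]
36 7 [ -0.1  -0.5 -10. ] [ 4.7 -0.  -0. ]
39 7 [ -0.1  -0.3 -16.4] [ 7.7 -0.  -0. ]
42 7 [ -0.1   0.2 -22.8] [10.7 -0.  -0. ]
45 7 [ -0.1   1.  -29.1] [13.7 -0.  -0. ]
48 7 [ -0.1   2.2 -35.5] [16.7 -0.  -0. ]
50 7 [ -0.1   3.1 -39.6] [18.7 -0.  -0. ]
[364.892  178.4127] 324 143 rim [361.8576 180.2997]
```

View pics/t31.png

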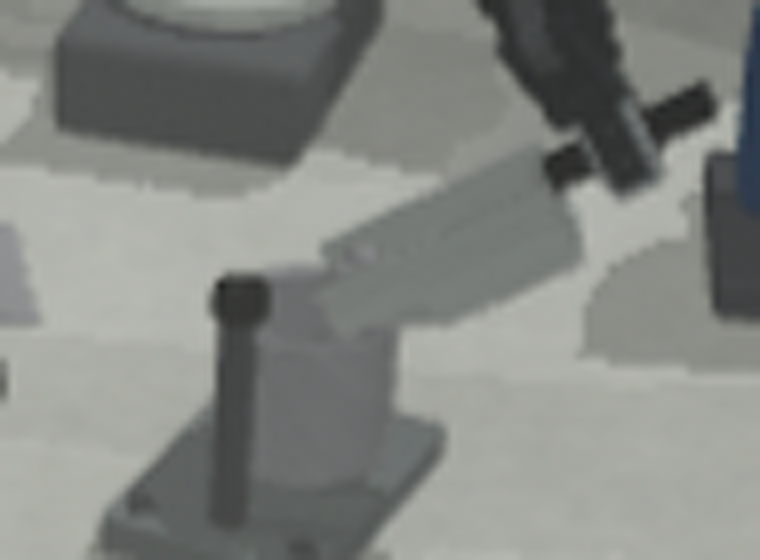

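A ball now shows at the spout by crop (365,250). I'll carry on slowly to about 42°, then 50°.

>>> carry_out(steps=[{"x":0,"y":0,"z":-1.5,"wx":0.7,"wy":0,"wz":0},{"x":0,"y":-0.2,"z":-3,"wx":1.4,"wy":0,"wz":0},{"x":0,"y":-0.3,"z":-4.5,"wx":2.1,"wy":0,"wz":0},{"x":0,"y":-0.3,"z":-6,"wx":2.8,"wy":0,"wz":0},{"x":0,"y":-0.4,"z":-7.5,"wx":3.5,"wy":0,"wz":0},{"x":0,"y":-0.5,"z":-9,"wx":4.2,"wy":0,"wz":0},{"x":0,"y":-0.5,"z":-10.6,"wx":5,"wy":0,"wz":0},{"x":0,"y":-0.4,"z":-12.8,"wx":6,"wy":0,"wz":0},{"x":0,"y":-0.3,"z":-14.9,"wx":7,"wy":0,"wz":0},{"x":0,"y":-0.2,"z":-17,"wx":8,"wy":0,"wz":0},{"x":0,"y":0,"z":-20,"wx":9.4,"wy":0,"wz":0},{"x":0,"y":0.2,"z":-22.8,"wx":10.7,"wy":0,"wz":0}])

```text
time_s: 13.2
tcp_pos: [0.5634, 0.3831, 0.1591]
tcp_rot: [[0.499, -0.644, 0.58], [-0.866, -0.371, 0.334], [0.0, -0.669, -0.743]]
force: [0.1, 0.2, -1.4]
opening: 0.141
```

```bash
python3 - <<'E'
from pour import *
print(lipnow(),get_obs()['force'],get_obs()['q'])
table([(45,7),(48,7),(51,7)])
E
python3 snap.py t42
```

```text
(array([0.0077, 0.0044, 0.0071]), np.float64(-0.008860043316169281)) [ 0.0699  0.2027 -1.39  ] [ 0.5506  0.0653  1.6808 -0.0303  0.6626  1.6153]
45 7 [-0.1 -0.4 -6.2] [ 3. -0. -0.]
48 7 [ -0.1  -0.5 -12.6] [ 6. -0. -0.]
51 7 [ -0.1  -0.2 -19. ] [ 9. -0. -0.]
[364.802  178.4762] 324 143 rim [361.8576 180.2997]
```

View pics/t42.png

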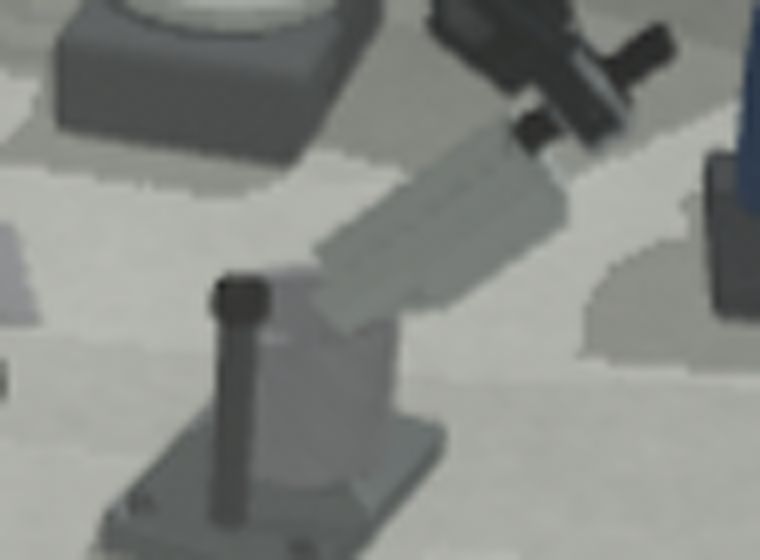

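The weight on the wrist dropped by about 1.2 N, so balls have left. None show outside the jar. I'll go to 50° and dwell.

>>> carry_out(steps=[{"x":0,"y":-0.3,"z":-3,"wx":1.5,"wy":0,"wz":0},{"x":0,"y":-0.4,"z":-6.2,"wx":3,"wy":0,"wz":0},{"x":0,"y":-0.5,"z":-9.4,"wx":4.5,"wy":0,"wz":0},{"x":0,"y":-0.5,"z":-12.6,"wx":6,"wy":0,"wz":0},{"x":0,"y":-0.3,"z":-15.8,"wx":7.5,"wy":0,"wz":0},{"x":0,"y":-0.2,"z":-19,"wx":9,"wy":0,"wz":0},{"x":0,"y":-0.2,"z":-19,"wx":9,"wy":0,"wz":0},{"x":0,"y":-0.2,"z":-19,"wx":9,"wy":0,"wz":0},{"x":0,"y":-0.2,"z":-19,"wx":9,"wy":0,"wz":0},{"x":0,"y":-0.2,"z":-19,"wx":9,"wy":0,"wz":0},{"x":0,"y":-0.2,"z":-19,"wx":9,"wy":0,"wz":0}])

```text
time_s: 14.35
tcp_pos: [0.5528, 0.377, 0.1732]
tcp_rot: [[0.499, -0.546, 0.672], [-0.866, -0.315, 0.387], [0.0, -0.776, -0.631]]
force: [-0.0, -0.8, -1.4]
opening: 0.149
```

```bash
python3 - <<'E'
from pour import *
print(lipnow(),get_obs()['force'])
# retreat: lip up 60mm and level, moved back 60mm
o=get_obs();M0=np.array(o['tcp_rot']);p0=np.array(o['tcp_pos'])
for t,h,b in[(51,20,9),(51,60,9),(30,90,30),(0,110,40)]:
    p,M=tgt(t,h*1e-3,b*1e-3);print(t,h,b,(M0.T@(p-p0)*1e3).round(1),np.degrees(R.from_matrix(M0.T@M).as_rotvec()).round(1),p)
f=grab_frame('top');cv2.imwrite('pics/pour_top.png',f['image'][:,:,::-1])
c=f['image'][220:330,90:250,::-1];cv2.imwrite('pics/pour_topc.png',cv2.resize(c,None,fx=5,fy=5,interpolation=2))
E
python3 snap.py t51
```

```text
(array([0.008 , 0.0046, 0.007 ]), np.float64(-0.009251115154866445)) [-0.0009 -0.8007 -1.3984]
51 20 9 [-0.1 -9.9 -8.6] [ 0.1 -0.  -0. ] [0.5524 0.3769 0.1863]
51 60 9 [ -0.1 -41.  -33.8] [ 0.1 -0.  -0. ] [0.5524 0.3769 0.2263]
30 90 30 [ -0.1 -65.8   6.6] [-20.9  -0.   -0. ] [0.5931 0.4004 0.2201]
0 110 40 [ -0.2 -46.3  49.8] [-50.9  -0.   -0. ] [0.6115 0.411  0.1777]
[365.0343 178.4518] 325 143 rim [361.8576 180.2997]
```

View pics/t51.png

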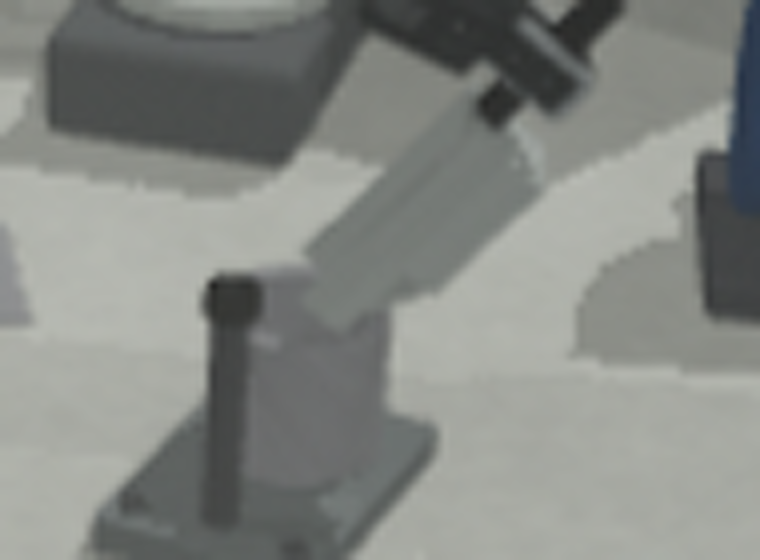

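View pics/pour_topc.png

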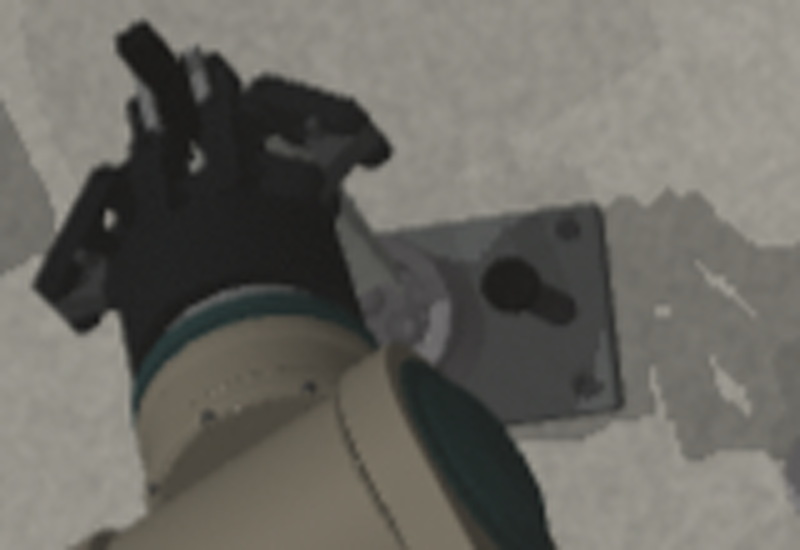

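The steel balls show inside the jar at crop (400,310), and nothing is on the bench. I'll lift straight up and level the scoop above the jar.

Run:
```python
from pour import *
o=get_obs();M0=np.array(o['tcp_rot']);p0=np.array(o['tcp_pos'])
for t,h,b in[(51,20,9),(50,45,9),(44,65,9),(37,80,9),(30,90,9),(23,95,9),(16,100,9),(9,105,9),(3,108,9),(0,108,9)]:
    p,M=tgt(t,h*1e-3,b*1e-3);print(t,h,b,(M0.T@(p-p0)*1e3).round(0),np.degrees(R.from_matrix(M0.T@M).as_rotvec()).round(0),p)
```

```text
51 20 9 [ -0. -10.  -9.] [ 0. -0. -0.] [0.5524 0.3769 0.1863]
50 45 9 [ -0. -29. -22.] [-1. -0. -0.] [0.5537 0.3777 0.2098]
44 65 9 [ -0. -43. -22.] [-7. -0. -0.] [0.5612 0.382  0.2203]
37 80 9 [ -0. -50. -17.] [-14.  -0.  -0.] [0.5687 0.3863 0.2232]
30 90 9 [ -0. -53. -10.] [-21.  -0.  -0.] [0.575  0.3899 0.2201]
23 95 9 [ -0. -49.   0.] [-28.  -0.  -0.] [0.5797 0.3927 0.2112]
16 100 9 [ -0. -44.   9.] [-35.  -0.  -0.] [0.583  0.3946 0.2017]
9 105 9 [ -0. -38.  17.] [-42.  -0.  -0.] [0.5847 0.3956 0.1919]
3 108 9 [ -0. -30.  23.] [-48.  -0.  -0.] [0.585  0.3957 0.1821]
0 108 9 [ -0. -25.  27.] [-51.  -0.  -0.] [0.5846 0.3955 0.1757]
```

>>> carry_out(steps=[{"x":0,"y":-4,"z":-3,"wx":0,"wy":0,"wz":0},{"x":0,"y":-14,"z":-12,"wx":0,"wy":0,"wz":0},{"x":0,"y":-29,"z":-22,"wx":-1,"wy":0,"wz":0},{"x":0,"y":-43,"z":-22,"wx":-7,"wy":0,"wz":0},{"x":0,"y":-50,"z":-17,"wx":-14,"wy":0,"wz":0},{"x":0,"y":-53,"z":-10,"wx":-21,"wy":0,"wz":0},{"x":0,"y":-49,"z":0,"wx":-28,"wy":0,"wz":0},{"x":0,"y":-44,"z":9,"wx":-35,"wy":0,"wz":0},{"x":0,"y":-38,"z":17,"wx":-42,"wy":0,"wz":0},{"x":0,"y":-30,"z":23,"wx":-48,"wy":0,"wz":0},{"x":0,"y":-25,"z":27,"wx":-51,"wy":0,"wz":0},{"x":0,"y":-25,"z":27,"wx":-51,"wy":0,"wz":0}])

```text
time_s: 15.65
tcp_pos: [0.5852, 0.3955, 0.1743]
tcp_rot: [[0.499, -0.866, -0.003], [-0.866, -0.499, -0.002], [0.0, 0.003, -1.0]]
force: [-0.7, -1.2, -2.0]
opening: 0.14
```

Run:
```python
from pour import *
go([.534,-.3217,.18],Rt(199.3))
for n in('top','scene'):
    f=grab_frame(n);cv2.imwrite(f'pics/after_{n}.png',f['image'][:,:,::-1])
    if n=='top': cv2.imwrite('pics/after_jar.png',cv2.resize(f['image'][245:325,135:235,::-1],None,fx=7,fy=7,interpolation=2))
```

```text
t 15.65 tcp [0.5852 0.3955 0.1743] F [-0.7442 -1.186  -1.9859] open 0.14028764264559654 q [0.542  0.6043 0.8387 0.     1.7019 1.5901]
shift mm [595.8392 402.4479  -4.3334] rot deg [ 0.1832 -0.0198 10.6531]
```

View pics/after_jar.png

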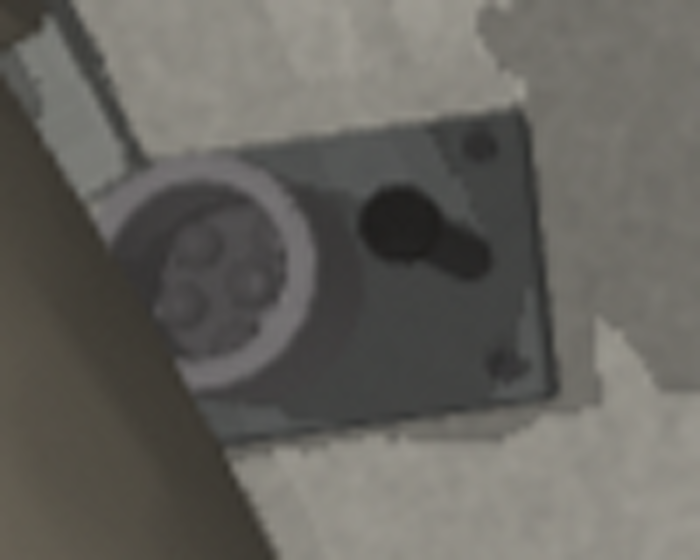

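View pics/after_scene.png

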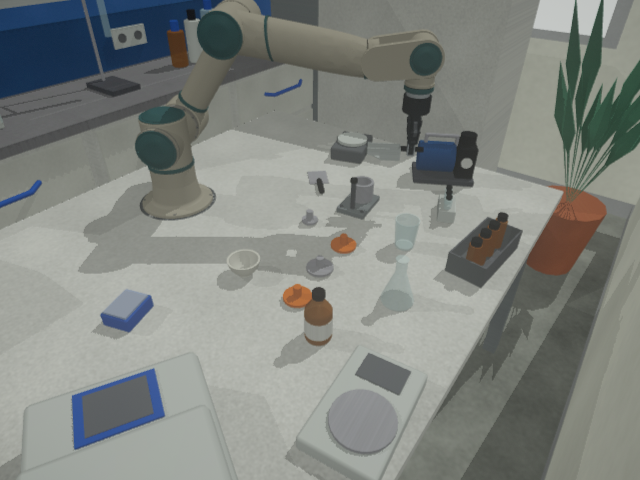

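Several balls (at least four or five) are visible in the jar and none on the bench. I'll return the scoop to its original free spot, with a first leg here and a second after.

>>> carry_out(steps=[{"x":8,"y":5,"z":0,"wx":0,"wy":0,"wz":0},{"x":25,"y":17,"z":0,"wx":0,"wy":0,"wz":0},{"x":52,"y":35,"z":0,"wx":0,"wy":0,"wz":0.5},{"x":87,"y":59,"z":0,"wx":0,"wy":0,"wz":1.5},{"x":125,"y":84,"z":0,"wx":0,"wy":0,"wz":2.5},{"x":163,"y":110,"z":0,"wx":0,"wy":0,"wz":3.5},{"x":201,"y":136,"z":0,"wx":0,"wy":0,"wz":4.5},{"x":239,"y":161,"z":0,"wx":0,"wy":0,"wz":5.5},{"x":277,"y":187,"z":0,"wx":0,"wy":0,"wz":6.5},{"x":315,"y":213,"z":0,"wx":0,"wy":0,"wz":7.5},{"x":353,"y":238,"z":0,"wx":0,"wy":0,"wz":8.5},{"x":391,"y":264,"z":0,"wx":0,"wy":0,"wz":9.5}])

```text
time_s: 16.95
tcp_pos: [0.5501, -0.0774, 0.1775]
tcp_rot: [[0.349, -0.937, 0.002], [-0.937, -0.349, -0.002], [0.002, -0.001, -1.0]]
force: [0.2, 0.4, -1.0]
opening: 0.144
```

Run:
```python
from pour import *
go([.534,-.3217,.18],Rt(199.3));go([.534,-.3217,.03],Rt(199.3));
f=grab_frame('top')
cv2.imwrite('pics/after_jar2.png',cv2.resize(f['image'][245:325,135:235,::-1],None,fx=7,fy=7,interpolation=2))
```

```text
t 16.95 tcp [ 0.5501 -0.0774  0.1775] F [ 0.156   0.3528 -1.0182] open 0.1438047569405687 q [-0.2057  0.158   1.3943 -0.0013  1.5869  1.0088]
shift mm [223.3351 100.2414  -2.0989] rot deg [-0.0793 -0.134   1.1116]
t 16.95 tcp [ 0.5501 -0.0774  0.1775] F [ 0.156   0.3528 -1.0182] open 0.1438047569405687 q [-0.2057  0.158   1.3943 -0.0013  1.5869  1.0088]
shift mm [222.9822 100.4455 147.9005] rot deg [-0.0793 -0.134   1.1116]
```

View pics/after_jar2.png

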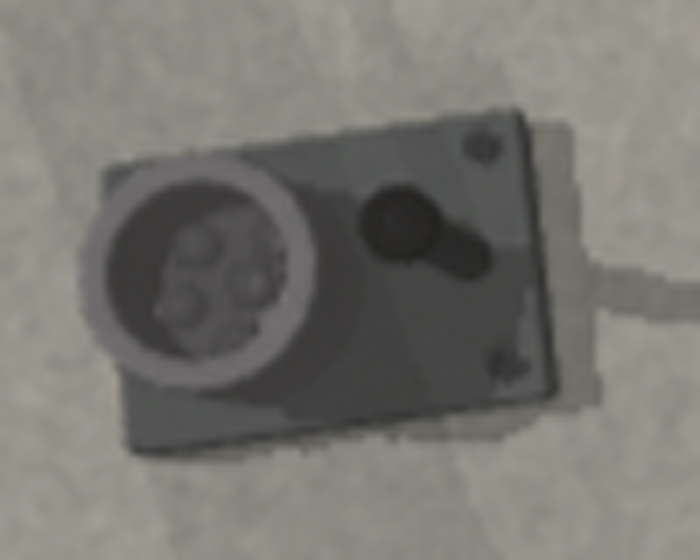

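>>> carry_out(steps=[{"x":40,"y":18,"z":0,"wx":0,"wy":0,"wz":0.3},{"x":80,"y":36,"z":0,"wx":0,"wy":0,"wz":0.7},{"x":120,"y":54,"z":5,"wx":0,"wy":0,"wz":1.1},{"x":157,"y":70,"z":15,"wx":0,"wy":0,"wz":1.1},{"x":187,"y":84,"z":30,"wx":0,"wy":0,"wz":1.1},{"x":208,"y":94,"z":52,"wx":0,"wy":0,"wz":1.1},{"x":219,"y":98,"z":77,"wx":0,"wy":0,"wz":1.1},{"x":223,"y":100,"z":102,"wx":0,"wy":0,"wz":1.1},{"x":223,"y":100,"z":125,"wx":0,"wy":0,"wz":1.1},{"x":223,"y":100,"z":140,"wx":0,"wy":0,"wz":1.1},{"x":223,"y":100,"z":146,"wx":0,"wy":0,"wz":1.1},{"x":223,"y":100,"z":148,"wx":0,"wy":0,"wz":1.1}])

```text
time_s: 18.2
tcp_pos: [0.535, -0.3193, 0.0288]
tcp_rot: [[0.332, -0.943, -0.001], [-0.943, -0.332, -0.001], [0.001, 0.001, -1.0]]
force: [0.2, 0.3, -2.0]
opening: 0.143
```

Run:
```python
from pour import *
go([.534,-.3217,.0133],Rt(199.3))
```

```text
t 18.2 tcp [ 0.535  -0.3193  0.0288] F [ 0.1541  0.2605 -1.9594] open 0.142743163984696 q [-0.5966  0.4729  1.3168 -0.0017  1.3518  0.6366]
shift mm [ 1.9008  1.7334 15.4598] rot deg [ 0.0737 -0.059   0.0653]
```

>>> carry_out(steps=[{"x":0,"y":0,"z":5,"wx":0,"wy":0,"wz":0},{"x":0,"y":0,"z":9,"wx":0,"wy":0,"wz":0},{"x":0,"y":0,"z":12,"wx":0,"wy":0,"wz":0},{"x":0,"y":0,"z":14,"wx":0,"wy":0,"wz":0},{"x":0,"y":0,"z":15,"wx":0,"wy":0,"wz":0},{"x":0,"y":0,"z":15.3,"wx":0,"wy":0,"wz":0},{"x":0,"y":0,"z":15.3,"wx":0,"wy":0,"wz":0}])

```text
time_s: 18.9
tcp_pos: [0.5352, -0.3194, 0.0134]
tcp_rot: [[0.332, -0.943, -0.001], [-0.943, -0.332, -0.001], [0.001, 0.002, -1.0]]
force: [-1.0, 1.6, 0.2]
opening: 0.144
```

The bench now carries the scoop (force went from −2.0 to +0.2 N). Open and retreat upward.

>>> carry_out(steps=[{"x":0,"y":0,"z":0,"wx":0,"wy":0,"wz":0},{"x":0,"y":0,"z":0,"wx":0,"wy":0,"wz":0},{"x":0,"y":0,"z":0,"wx":0,"wy":0,"wz":0},{"x":0,"y":0,"z":0,"wx":0,"wy":0,"wz":0},{"x":0,"y":0,"z":0,"wx":0,"wy":0,"wz":0},{"x":0,"y":0,"z":-5,"wx":0,"wy":0,"wz":0},{"x":0,"y":0,"z":-18,"wx":0,"wy":0,"wz":0},{"x":0,"y":0,"z":-40,"wx":0,"wy":0,"wz":0},{"x":0,"y":0,"z":-70,"wx":0,"wy":0,"wz":0},{"x":0,"y":0,"z":-100,"wx":0,"wy":0,"wz":0},{"x":0,"y":0,"z":-125,"wx":0,"wy":0,"wz":0},{"x":0,"y":0,"z":-140,"wx":0,"wy":0,"wz":0}], jaw=0.5)

```text
time_s: 20.1
tcp_pos: [0.536, -0.3198, 0.157]
tcp_rot: [[0.331, -0.943, 0.003], [-0.943, -0.331, -0.004], [0.004, -0.001, -1.0]]
force: [0.7, -0.1, -0.3]
opening: 0.503
```

Run:
```python
from pour import *
# lid: grip with tool y along stand x direction? columns dir
c=np.array([.4801,.2635])-m[:2];a=np.degrees(np.arctan2(c[1],c[0]));print('stand x angle',a)
for ang in (a,a+180): print(ang);go([.5615,-.014,.10],Rt(ang))
f=grab_frame('top');im=f['image']
cv2.imwrite('pics/lid_top.png',cv2.resize(im[195:345,230:540,::-1],None,fx=2.5,fy=2.5,interpolation=2))
s=grab_frame('scene');cv2.imwrite('pics/set_scene.png',cv2.resize(s['image'][220:360,120:300,::-1],None,fx=4.2,fy=4.2,interpolation=2))
```

```text
stand x angle -82.3771404515202
-82.3771404515202
t 20.1 tcp [ 0.536  -0.3198  0.157 ] F [ 0.7266 -0.1421 -0.3321] open 0.5031462061568284 q [-0.5963  0.3599  1.1969 -0.0016  1.5806  0.6366]
shift mm [-280.2842 -125.3302   55.9663] rot deg [  0.1139  -0.2556 -78.2636]
97.6228595484798
t 20.1 tcp [ 0.536  -0.3198  0.157 ] F [ 0.7266 -0.1421 -0.3321] open 0.5031462061568284 q [-0.5963  0.3599  1.1969 -0.0016  1.5806  0.6366]
shift mm [-280.2842 -125.3302   55.9663] rot deg [ -0.2704  -0.1205 101.7361]
```

View pics/lid_top.png

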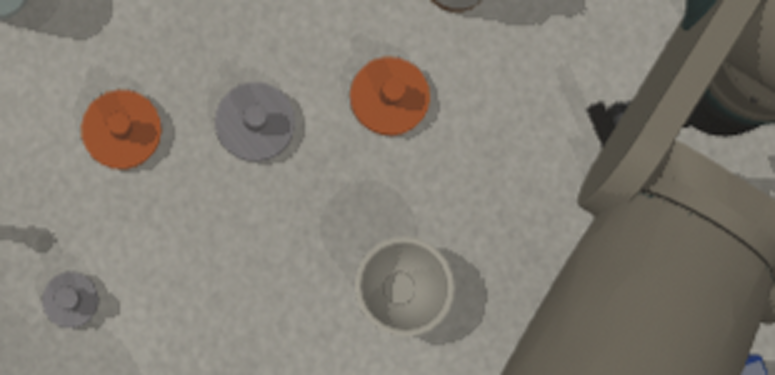

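View pics/set_scene.png

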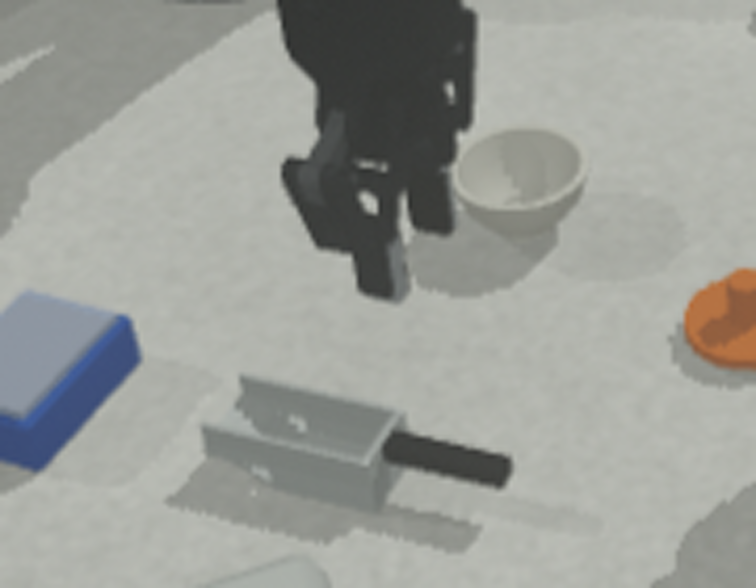

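The scoop stands upright and looks empty on the bench at scene crop (300,440). Now to the wide grey lid at top crop (257,120), turning the jaws across the stand's axis.

>>> carry_out(steps=[{"x":-8,"y":-4,"z":0,"wx":0,"wy":0,"wz":-4},{"x":-28,"y":-12,"z":0,"wx":0,"wy":0,"wz":-11},{"x":-56,"y":-25,"z":5,"wx":0,"wy":0,"wz":-19},{"x":-90,"y":-40,"z":12,"wx":0,"wy":0,"wz":-27},{"x":-126,"y":-56,"z":20,"wx":0,"wy":0,"wz":-35},{"x":-162,"y":-72,"z":28,"wx":0,"wy":0,"wz":-43},{"x":-198,"y":-88,"z":36,"wx":0,"wy":0,"wz":-51},{"x":-230,"y":-103,"z":44,"wx":0,"wy":0,"wz":-59},{"x":-256,"y":-115,"z":50,"wx":0,"wy":0,"wz":-67},{"x":-272,"y":-122,"z":54,"wx":0,"wy":0,"wz":-74},{"x":-280,"y":-125,"z":56,"wx":0,"wy":0,"wz":-78.3},{"x":-280,"y":-125,"z":56,"wx":0,"wy":0,"wz":-78.3}])

```text
time_s: 21.4
tcp_pos: [0.5593, -0.0125, 0.0947]
tcp_rot: [[0.991, 0.136, -0.005], [0.136, -0.991, -0.001], [-0.005, -0.0, -1.0]]
force: [0.5, -0.3, -0.4]
opening: 0.501
```

Run:
```python
from pour import *
go([.5615,-.014,.019],Rt(-82.4))
f=grab_frame('top');im=f['image']
cv2.imwrite('pics/scoop_end.png',cv2.resize(im[225:325,430:530,::-1],None,fx=6,fy=6,interpolation=2))
s=grab_frame('scene');cv2.imwrite('pics/lid_pre.png',cv2.resize(s['image'][210:310,260:380,::-1],None,fx=6,fy=6,interpolation=2))
```

```text
t 21.4 tcp [ 0.5593 -0.0125  0.0947] F [ 0.4933 -0.2816 -0.3607] open 0.5009837955962831 q [-0.0878  0.2375  1.4731 -0.001   1.4357 -0.2238]
shift mm [ 2.3532  1.8103 75.6635] rot deg [-0.0055  0.2764  0.1966]
```

View pics/scoop_end.png

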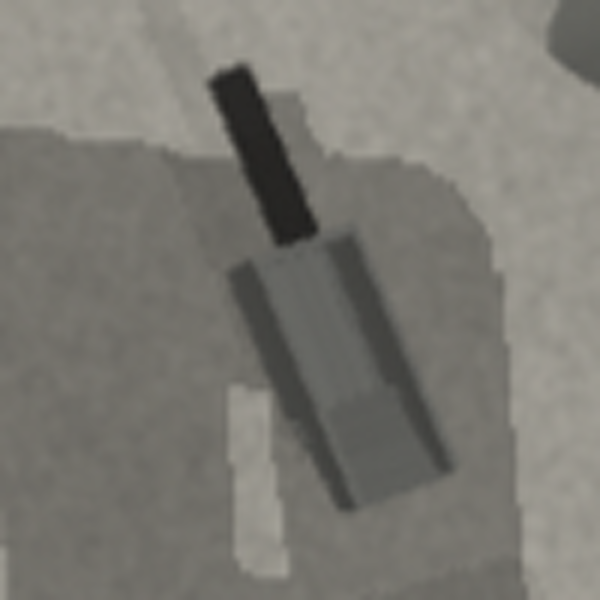

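View pics/lid_pre.png

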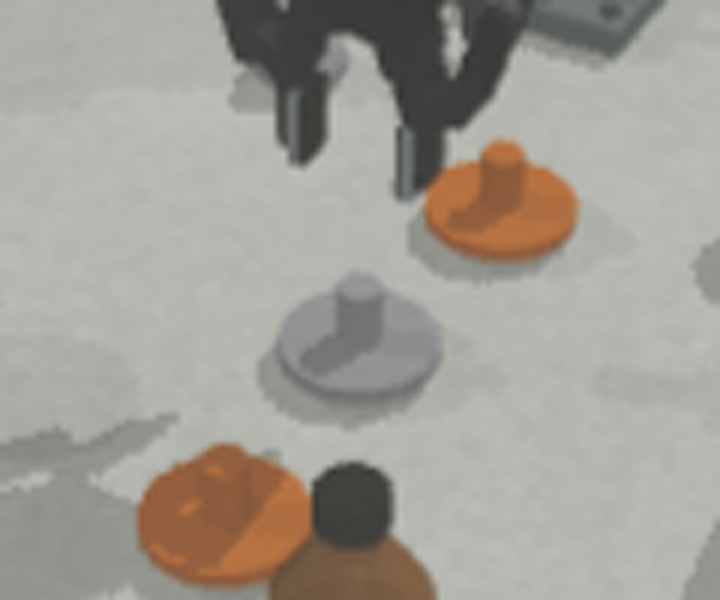

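The top view shows the scoop empty and upright. The gripper hangs over the grey lid; descending to the knob.

>>> carry_out(steps=[{"x":1,"y":1,"z":8,"wx":0,"wy":0,"wz":0},{"x":2.4,"y":1.8,"z":25,"wx":0,"wy":0,"wz":0},{"x":2.4,"y":1.8,"z":46,"wx":0,"wy":0,"wz":0},{"x":2.4,"y":1.8,"z":62,"wx":0,"wy":0,"wz":0},{"x":2.4,"y":1.8,"z":70,"wx":0,"wy":0,"wz":0},{"x":2.4,"y":1.8,"z":73,"wx":0,"wy":0,"wz":0},{"x":2.4,"y":1.8,"z":73,"wx":0,"wy":0,"wz":0}])

```text
time_s: 22.2
tcp_pos: [0.5629, -0.0156, 0.0236]
tcp_rot: [[0.991, 0.132, -0.002], [0.132, -0.991, -0.001], [-0.002, 0.001, -1.0]]
force: [0.0, 1.6, 0.5]
opening: 0.502
```

Run:
```python
from pour import *
go([.5615,-.014,.020],Rt(-82.4))
s=grab_frame('scene');cv2.imwrite('pics/lid_on.png',cv2.resize(s['image'][210:310,260:380,::-1],None,fx=6,fy=6,interpolation=2))
```

```text
t 22.2 tcp [ 0.5629 -0.0156  0.0236] F [0.043  1.5688 0.4965] open 0.5015710810767658 q [-0.0927  0.3273  1.5176 -0.0012  1.2981 -0.2252]
shift mm [-1.1422 -1.7377  3.6301] rot deg [0.046  0.0947 0.0128]
```

View pics/lid_on.png

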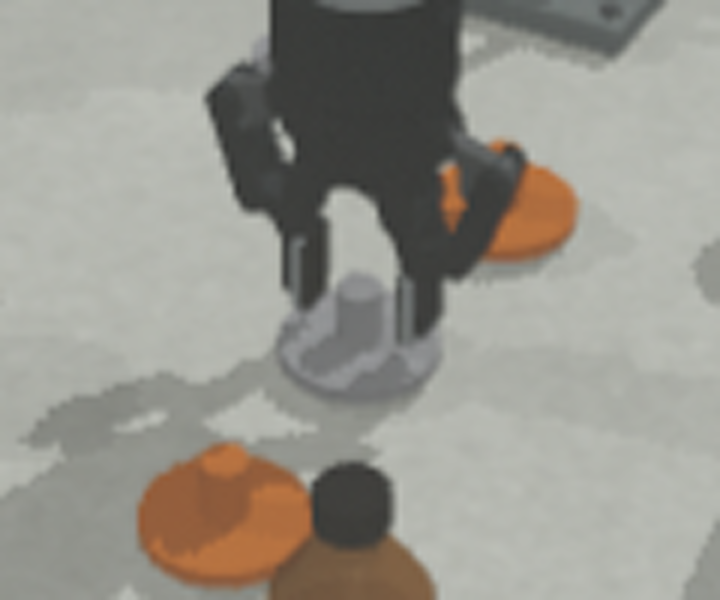

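The fingers stand either side of the knob, clear of the disc. Lower 3 mm, centre, then close.

>>> carry_out(steps=[{"x":-1,"y":-1.6,"z":2,"wx":0,"wy":0,"wz":0},{"x":-1,"y":-1.6,"z":3.3,"wx":0,"wy":0,"wz":0},{"x":-1,"y":-1.6,"z":3.3,"wx":0,"wy":0,"wz":0}])

```text
time_s: 22.55
tcp_pos: [0.5616, -0.0137, 0.0205]
tcp_rot: [[0.991, 0.133, -0.001], [0.133, -0.991, -0.001], [-0.001, 0.001, -1.0]]
force: [-0.3, -0.4, -0.7]
opening: 0.501
```

>>> carry_out(steps=[{"x":0,"y":0,"z":0,"wx":0,"wy":0,"wz":0},{"x":0,"y":0,"z":0,"wx":0,"wy":0,"wz":0},{"x":0,"y":0,"z":0,"wx":0,"wy":0,"wz":0},{"x":0,"y":0,"z":0,"wx":0,"wy":0,"wz":0},{"x":0,"y":0,"z":0,"wx":0,"wy":0,"wz":0},{"x":0,"y":0,"z":0,"wx":0,"wy":0,"wz":0},{"x":0,"y":0,"z":0,"wx":0,"wy":0,"wz":0}], jaw=0, force=60)

```text
time_s: 23.25
tcp_pos: [0.5617, -0.0138, 0.0207]
tcp_rot: [[0.991, 0.133, -0.001], [0.133, -0.991, -0.001], [-0.001, 0.001, -1.0]]
force: [-1.5, -0.3, 5.7]
opening: 0.203
```

>>> carry_out(steps=[{"x":0,"y":0,"z":-3,"wx":0,"wy":0,"wz":0},{"x":0,"y":0,"z":-10,"wx":0,"wy":0,"wz":0},{"x":0,"y":0,"z":-25,"wx":0,"wy":0,"wz":0},{"x":0,"y":0,"z":-48,"wx":0,"wy":0,"wz":0},{"x":0,"y":0,"z":-75,"wx":0,"wy":0,"wz":0},{"x":0,"y":0,"z":-102,"wx":0,"wy":0,"wz":0},{"x":0,"y":0,"z":-125,"wx":0,"wy":0,"wz":0},{"x":0,"y":0,"z":-142,"wx":0,"wy":0,"wz":0},{"x":0,"y":0,"z":-150,"wx":0,"wy":0,"wz":0},{"x":0,"y":0,"z":-150,"wx":0,"wy":0,"wz":0}])

```text
time_s: 24.25
tcp_pos: [0.5624, -0.0137, 0.172]
tcp_rot: [[0.991, 0.133, 0.001], [0.133, -0.991, -0.001], [0.001, 0.001, -1.0]]
force: [-0.7, 0.3, -2.6]
opening: 0.206
```

Run:
```python
from pour import *
go([.4712,.330,.171],Rt(-82.4))
s=grab_frame('scene');cv2.imwrite('pics/lid_up.png',cv2.resize(s['image'][150:250,250:370,::-1],None,fx=6,fy=6,interpolation=2))
```

```text
t 24.25 tcp [ 0.5624 -0.0137  0.172 ] F [-0.7141  0.2541 -2.6003] open 0.20648843090522212 q [-0.0894  0.1814  1.3791 -0.0011  1.5797 -0.2231]
shift mm [ -44.5603 -352.7651    0.5068] rot deg [ 0.0784 -0.0679  0.058 ]
```

View pics/lid_up.png

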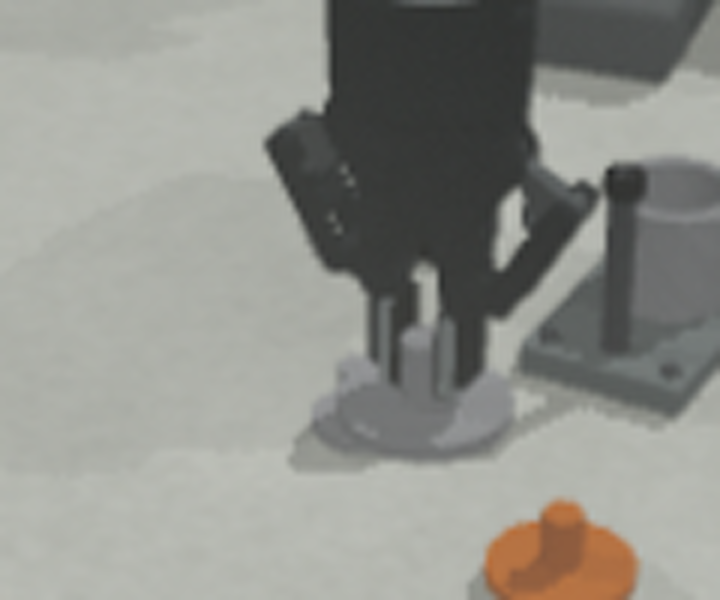

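The lid is held level (opening 0.206). Carrying it over the jar.

>>> carry_out(steps=[{"x":-1,"y":-6,"z":0,"wx":0,"wy":0,"wz":0},{"x":-3,"y":-20,"z":0,"wx":0,"wy":0,"wz":0},{"x":-6,"y":-44,"z":0,"wx":0,"wy":0,"wz":0},{"x":-10,"y":-78,"z":0,"wx":0,"wy":0,"wz":0},{"x":-15,"y":-118,"z":0,"wx":0,"wy":0,"wz":0},{"x":-20,"y":-160,"z":0,"wx":0,"wy":0,"wz":0},{"x":-25,"y":-202,"z":0,"wx":0,"wy":0,"wz":0},{"x":-31,"y":-244,"z":0,"wx":0,"wy":0,"wz":0},{"x":-36,"y":-284,"z":0,"wx":0,"wy":0,"wz":0},{"x":-41,"y":-318,"z":0,"wx":0,"wy":0,"wz":0},{"x":-44,"y":-342,"z":0,"wx":0,"wy":0,"wz":0},{"x":-44.6,"y":-352.8,"z":0,"wx":0,"wy":0,"wz":0}])

```text
time_s: 25.5
tcp_pos: [0.4686, 0.3326, 0.1693]
tcp_rot: [[0.991, 0.136, -0.003], [0.136, -0.991, -0.001], [-0.003, 0.001, -1.0]]
force: [0.6, -0.3, -3.0]
opening: 0.206
```

>>> carry_out(steps=[{"x":0,"y":0,"z":0,"wx":0,"wy":0,"wz":0},{"x":0,"y":0,"z":5,"wx":0,"wy":0,"wz":0},{"x":0,"y":0,"z":20,"wx":0,"wy":0,"wz":0},{"x":0,"y":0,"z":40,"wx":0,"wy":0,"wz":0},{"x":0,"y":0,"z":54,"wx":0,"wy":0,"wz":0},{"x":0,"y":0,"z":62,"wx":0,"wy":0,"wz":0},{"x":0,"y":0,"z":64,"wx":0,"wy":0,"wz":0},{"x":0,"y":0,"z":64,"wx":0,"wy":0,"wz":0}])

```text
time_s: 26.3
tcp_pos: [0.4707, 0.3299, 0.1062]
tcp_rot: [[0.991, 0.133, -0.001], [0.133, -0.991, -0.001], [-0.001, 0.001, -1.0]]
force: [1.0, -0.3, -2.6]
opening: 0.208
```

Run:
```python
from pour import *
go([.4712,.330,.093],Rt(-82.4))
o=get_obs();p=np.array(o['tcp_pos'])
for n in('scene','top'):
    s=grab_frame(n);u,v=proj(s,m).astype(int);cv2.imwrite(f'pics/hover_{n}.png',cv2.resize(s['image'][v-45:v+45,u-50:u+60,::-1],None,fx=7,fy=7,interpolation=2))
    print(n,u-50,v-45)
    th=np.linspace(0,2*np.pi,200)
    for c,z in((m,.078),(p,p[2]-.0207+.006),(p,p[2]-.0207+.014)):
        q=np.array([proj(s,[c[0]+.035*np.cos(t),c[1]+.035*np.sin(t),z]) for t in th]);q=(q-[u-50,v-45]+.4)*7;print(z,q.min(0),q.max(0))
```

```text
t 26.3 tcp [0.4707 0.3299 0.1062] F [ 0.9567 -0.3148 -2.6387] open 0.2082669221886669 q [ 0.547   0.2656  1.4157 -0.0001  1.4619  0.4138]
shift mm [ 0.5249 -0.0908 13.2104] rot deg [0.0428 0.0859 0.0368]
scene 311 135
0.078 [278.3706 281.9503] [439.4581 359.4131]
0.09151120019513055 [278.7122 254.5229] [440.6866 331.2785]
0.09951120019513054 [279.5907 238.2526] [442.1057 314.5888]
top 113 238
0.078 [232.7072 201.3981] [475.2179 442.5613]
0.09151120019513055 [218.5066 196.7971] [464.0169 440.8975]
0.09951120019513054 [209.6696 193.0153] [456.9799 438.8661]
```

View pics/hover_scene.png

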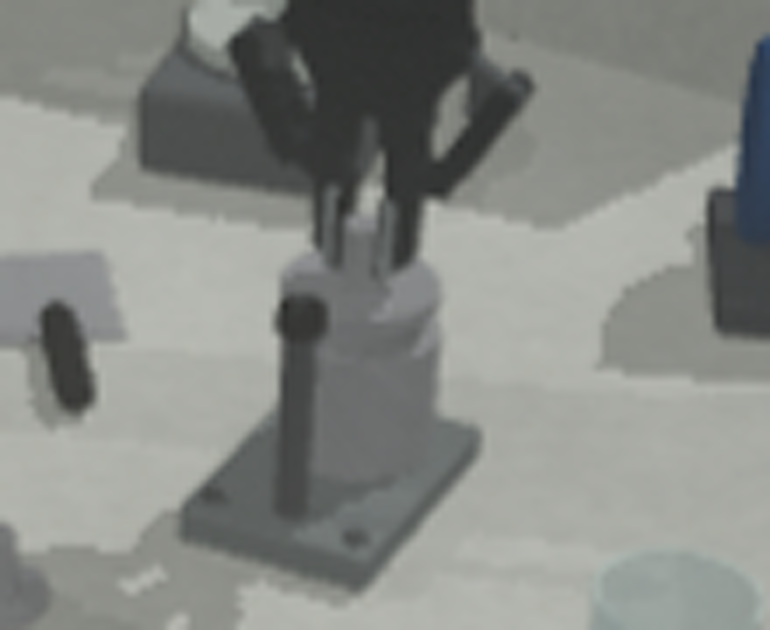

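View pics/hover_top.png

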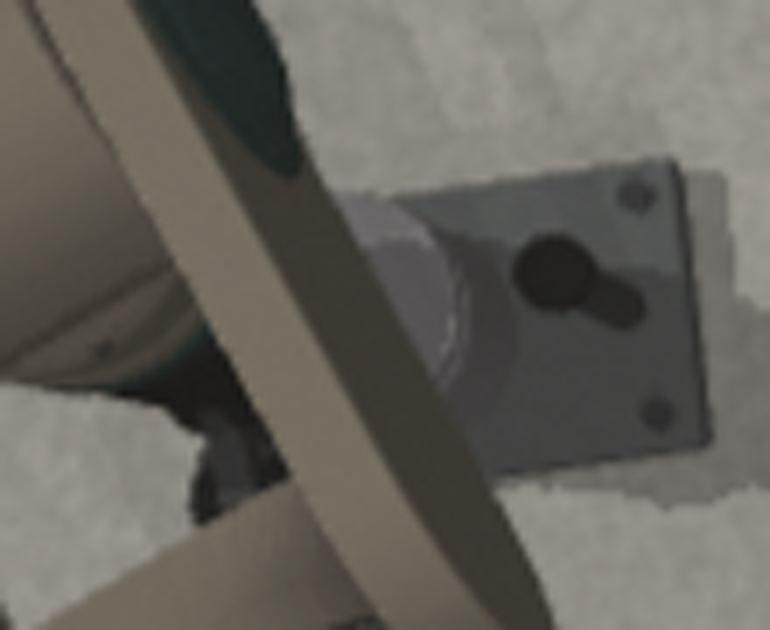

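The lid and jar edges line up in both views (right edges at 440 and 439 in the scene crop; the same offset from prediction in the top crop). Lowering slowly.

>>> carry_out(steps=[{"x":0.4,"y":0,"z":2,"wx":0,"wy":0,"wz":0},{"x":0.4,"y":0,"z":4,"wx":0,"wy":0,"wz":0},{"x":0.4,"y":0,"z":6,"wx":0,"wy":0,"wz":0},{"x":0.4,"y":0,"z":8,"wx":0,"wy":0,"wz":0},{"x":0.4,"y":0,"z":9,"wx":0,"wy":0,"wz":0},{"x":0.4,"y":0,"z":10,"wx":0,"wy":0,"wz":0}])

```text
time_s: 27.0
tcp_pos: [0.4709, 0.3301, 0.096]
tcp_rot: [[0.991, 0.133, -0.002], [0.133, -0.991, -0.001], [-0.002, 0.001, -1.0]]
force: [0.6, 1.2, -2.3]
opening: 0.21
```

>>> carry_out(steps=[{"x":0,"y":0,"z":1,"wx":0,"wy":0,"wz":0},{"x":0,"y":0,"z":2,"wx":0,"wy":0,"wz":0},{"x":0,"y":0,"z":2.5,"wx":0,"wy":0,"wz":0},{"x":0,"y":0,"z":2.5,"wx":0,"wy":0,"wz":0}])

```text
time_s: 27.4
tcp_pos: [0.4709, 0.33, 0.0936]
tcp_rot: [[0.991, 0.133, -0.002], [0.133, -0.991, -0.001], [-0.002, 0.001, -1.0]]
force: [-0.5, -0.2, -2.3]
opening: 0.206
```

No contact yet, with the plug 5 mm inside the bore. A little further.

>>> carry_out(steps=[{"x":0,"y":0,"z":0.6,"wx":0,"wy":0,"wz":0},{"x":0,"y":0,"z":1,"wx":0,"wy":0,"wz":0},{"x":0,"y":0,"z":1,"wx":0,"wy":0,"wz":0}])

```text
time_s: 27.7
tcp_pos: [0.4709, 0.3301, 0.0928]
tcp_rot: [[0.991, 0.133, -0.001], [0.133, -0.991, -0.001], [-0.001, 0.001, -1.0]]
force: [-0.9, 0.2, -1.8]
opening: 0.21
```

>>> carry_out(steps=[{"x":0,"y":0,"z":0.4,"wx":0,"wy":0,"wz":0},{"x":0,"y":0,"z":0.8,"wx":0,"wy":0,"wz":0},{"x":0,"y":0,"z":0.8,"wx":0,"wy":0,"wz":0}])

```text
time_s: 28.0
tcp_pos: [0.471, 0.3301, 0.0927]
tcp_rot: [[0.991, 0.133, -0.001], [0.133, -0.991, -0.001], [-0.001, 0.001, -1.0]]
force: [-3.6, -2.0, 4.9]
opening: 0.207
```

Contact at TCP z = 92.7 mm, exactly the predicted seated height. Release and rise.

>>> carry_out(steps=[{"x":0,"y":0,"z":0,"wx":0,"wy":0,"wz":0},{"x":0,"y":0,"z":0,"wx":0,"wy":0,"wz":0},{"x":0,"y":0,"z":0,"wx":0,"wy":0,"wz":0},{"x":0,"y":0,"z":0,"wx":0,"wy":0,"wz":0},{"x":0,"y":0,"z":-4,"wx":0,"wy":0,"wz":0},{"x":0,"y":0,"z":-14,"wx":0,"wy":0,"wz":0},{"x":0,"y":0,"z":-30,"wx":0,"wy":0,"wz":0},{"x":0,"y":0,"z":-55,"wx":0,"wy":0,"wz":0},{"x":0,"y":0,"z":-80,"wx":0,"wy":0,"wz":0},{"x":0,"y":0,"z":-105,"wx":0,"wy":0,"wz":0},{"x":0,"y":0,"z":-125,"wx":0,"wy":0,"wz":0}], jaw=0.45)

```text
time_s: 29.1
tcp_pos: [0.4714, 0.3303, 0.2198]
tcp_rot: [[0.991, 0.133, 0.001], [0.133, -0.991, 0.0], [0.001, -0.0, -1.0]]
force: [-0.0, 0.7, -0.2]
opening: 0.451
```

>>> carry_out(steps=[{"x":0,"y":10,"z":0,"wx":0,"wy":0,"wz":0},{"x":0,"y":35,"z":0,"wx":0,"wy":0,"wz":0},{"x":0,"y":75,"z":0,"wx":0,"wy":0,"wz":0},{"x":0,"y":120,"z":0,"wx":0,"wy":0,"wz":0},{"x":0,"y":165,"z":0,"wx":0,"wy":0,"wz":0},{"x":0,"y":200,"z":0,"wx":0,"wy":0,"wz":0},{"x":0,"y":220,"z":0,"wx":0,"wy":0,"wz":0},{"x":0,"y":225,"z":0,"wx":0,"wy":0,"wz":0},{"x":0,"y":225,"z":0,"wx":0,"wy":0,"wz":0}])

```text
time_s: 30.0
tcp_pos: [0.5008, 0.1065, 0.2164]
tcp_rot: [[0.991, 0.132, -0.002], [0.132, -0.991, -0.001], [-0.002, 0.001, -1.0]]
force: [0.2, 1.1, -0.5]
opening: 0.447
```

Run:
```python
from pour import *
th=np.linspace(0,2*np.pi,200)
for n in('scene','top'):
    s=grab_frame(n);u,v=proj(s,m).astype(int);cv2.imwrite(f'pics/end_{n}.png',s['image'][:,:,::-1])
    cv2.imwrite(f'pics/endc_{n}.png',cv2.resize(s['image'][v-40:v+40,u-50:u+50,::-1],None,fx=8,fy=7.5,interpolation=2) if 0 else cv2.resize(s['image'][v-37:v+37,u-50:u+50,::-1],None,fx=8,fy=8,interpolation=2))
    for r,z in((.035,.086),(.01,.114)):
        q=np.array([proj(s,[m[0]+r*np.cos(t),m[1]+r*np.sin(t),z]) for t in th]);q=(q-[u-50,v-37]+.4)*8;print(n,z,q.min(0),q.max(0))
```

```text
scene 0.086 [319.1351 239.8356] [503.8462 327.899 ]
scene 0.114 [389.3026 204.5467] [442.6891 229.2141]
top 0.086 [256.0926 161.9377] [535.2549 439.5052]
top 0.114 [322.796  247.5443] [404.6283 328.8631]
```

View pics/endc_scene.png

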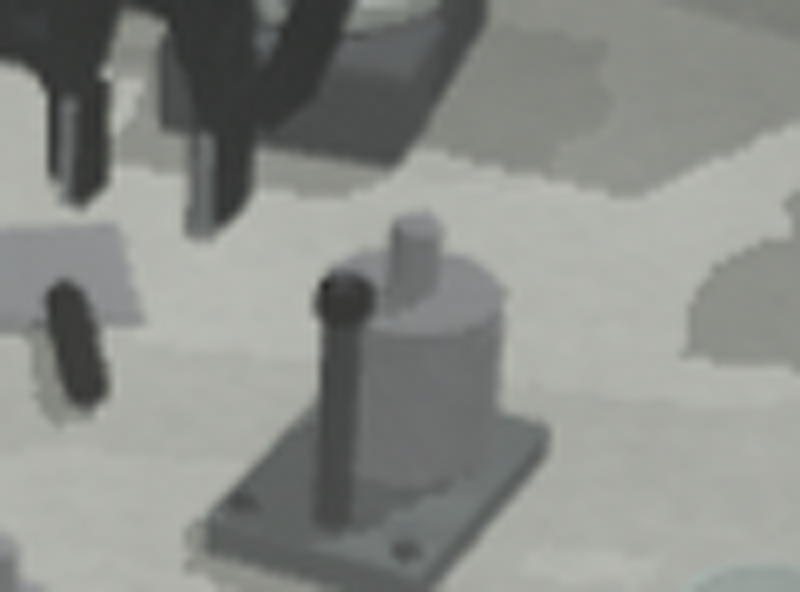

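View pics/endc_top.png

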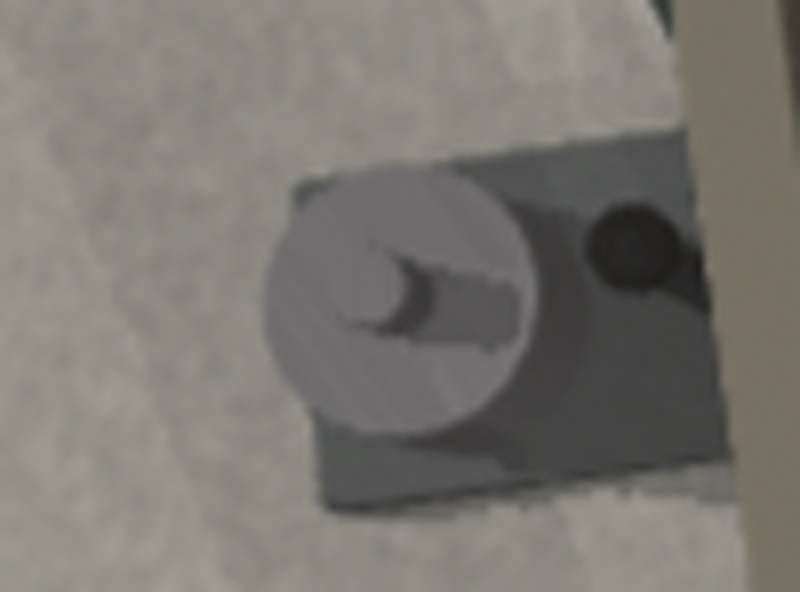

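View pics/end_top.png

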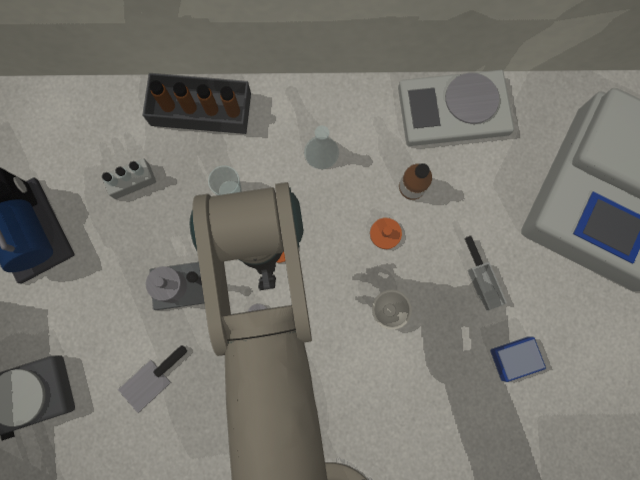

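The lid is flat and flush on the jar. Its disc spans 248–336 in the scene crop against 240–328 predicted, the same 1 px offset the jar showed. The knob is upright, the scoop stands upright and empty, and the bystanders in view are unmoved with the arm clear. Handing in.

Run:
```python
from plant import manip,get_obs
print(get_obs()['time_s'],manip.hand_in())
```

```text
the job is handed in; nothing more can be done
30.1 None
```

I charged the jar and put its own lid on, then handed the job in at 30.1 s of the 72 s allowed. I kept the scoop's lip about 7 mm above the jar's rim while the balls ran out, tipping it slowly to 51°. The empty scoop went back upright where it started, and then the wide grey lid went on.

**Last checks:**
- **Lid:** it made contact at the predicted seated height (TCP 92.7 mm), and both cameras show it flat and centred.
- **Scoop:** the top view shows it standing upright and empty.
- **Bench:** I saw no ball on it in any picture, but the arm hid part of the final top view.
- **Bystanders:** those I could see had not moved. In that view the arm hid the small lid, one orange lid and part of the beaker.

**Not fully confirmed:**
- **Ball count:** I could make out only about five of the six balls in the jar, because its wall shaded the rest. I take it that all six are in from the empty scoop and clear bench.
- **Scoop lip:** it measured about 4 mm short of my first estimate. I corrected for this before the pour.
- **Refused call:** my first move call was refused for missing keys, and nothing moved.

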